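Wedge the rocking oak shelf stand

ROBOT

A 6-joint arm with a two-finger parallel gripper is mounted at the origin on the work surface. World frame = base frame: x ahead of the robot, y to its left, z up, the work surface at z = 0. Lengths are in m, angles in rad, forces in N, time in s.
With the tool pointing down it reaches from about 0.3 to 0.85 m from the base axis. Payload 5.4 kg.
Tool frame: the origin (TCP) lies between the finger pads; the fingertips stand 17 mm ahead of it and the grasp point (between the pads) lies 2 mm behind it; z points along the fingers, y is the direction in which the jaws open and shut (so a half turn about z gives the same grasp; the last joint's range is limited). The gripper opens to 85 mm and grips with 20 to 120 N. Pads are 22 mm wide; open, the fingers measure 114 mm over their backs; the gripper's body (76 mm by 85 mm) begins 54 mm behind the grasp point. The pads swing forward as they close: fully open they stand 13 mm farther back than shut.
Start: joints at [-1.468, 0.158, 1.597, -0, 1.386, -0.21], TCP at [0.177, -0.547, 0.248] pointing down, gripper open.
Joint ranges: [-2.91, 2.91], [-0.94, 2.29], [0.18, 2.7], [-1.29, 4.43], [0.17, 2.64], [-3, 3]. Speed limits (rad/s): [2.57, 2.57, 3.14, 3.14, 3.14, 3.14].

INTERFACE

Orientations are given as [roll, pitch, yaw] about the fixed x, y, z axes, in that order (R = Rz(yaw) Ry(pitch) Rx(roll)).
In Python, from bench import ctrl gives the robot as it stands.
- The arm moves only by the tool play_rows, never from a script. Its argument "series" is a list of rows, each an object of numbers: "jaw": the opening, from 0 (shut) to 1 (fully open); "x", "y", "z": the shift along the tool's x, y, z in cm; "turn": the turn about the tool's z in rad. In form: [{"jaw": .., "x": .., "y": .., "z": .., "turn": ..}, ...]. A call has 1 to 10 rows; each row shifts and turns the pose as measured when the row begins, along the tool's axes as they then stand; what a row does not reach is not made up. A row lasts 1/8 s, in which the tool goes at most 62.5 mm and 10.7 degrees, less where a joint would pass 70% of its speed; a pose out of reach is approached as far as the arm can. A call is refused whole if a number of a shift passes 6.25 or a number of a turn 0.188, either way. A call with a gripper value outside its range is refused whole. The fingers move at their own pace and stop on an object; the grip force is fixed at half the most. Time passes only in rows, so rows that do not move let the fingers close. It gives the time, the measured TCP pose, the force and the opening at its end, in the units of the state.
- ctrl.observe(): the state, without advancing time (a new reading comes with each control period).
- ctrl.read_camera(name): name is "side" or "top" or "wrist"; returns a dict with "pixels" (480x640x3 uint8, blue, green, red), "mtx" (3x3 intrinsics, pixels), "position" and "rotation" of the camera in the world; the wrist camera has in their place "mount" (4x4, takes a point from camera to tool coordinates, whose origin is the TCP and whose axes are the flange's). Camera axes: x right, y down, z forward; pixel columns grow to the right and rows downward; lengths in m; the calibration is good to about 2 mm. A picture is of the moment at which its call begins: read the wrist's pose just before it. There is no depth.
- ctrl.close_job(): hands the job in, once; it reports no verdict.
The state is a dict: "t": time; "q": joint angles; "qd": joint speeds; "tau": joint torques, N m; "tcp_pos": TCP position; "orientation": TCP orientation; "force": force on the tool from outside, world axes, zero at the start; "torque": the same for the moment, N m; "finger_gap": opening from 0.0 (shut) to 1.0 (fully open).
Only numpy, scipy, OpenCV 4.12 (cv2) and the standard library are available. Lean on these libraries where they do the work, as an engineer would, in place of code of your own. Each camera call takes 0.05 s, during which the arm holds its last target.

TASK

The little oak shelf stand rocks when you lean on it because its front foot at the end nearest the robot hangs clear of the counter. Slide the broad dark wedge along the counter, round the canister, the spice tray and the salt cellar without touching them, and push it thin end first, square on and with the foot near the middle of its width, under that foot until you feel it take up snug. Stop there, gently, without forcing it or jacking the stand up, leave it holding, and leave everything else as it is.

Things in the scene. Friction and masses are not known exactly. Their poses are not given: they have to be found in the camera images.
- stand: Oak shelf stand standing fast but able to rock; 160 mm deep (its x), 440 mm long (its y), shelf board 105 to 123 mm up, grey pegboard at the rear up to 293 mm. Origin: centre of the footprint at counter height; +x points to the rear. Four black feet, 36 mm wide, at x +-65, y +-200 mm, panels above them start 30 mm up. The front foot at y +200 mm hangs clear; 18 N up on it would lift the stand.
- leg_end (a point): Point of the stand on the vertical axis of the hanging foot, at the lower edge of the panel, 30 mm above the counter. Below it hangs the foot, a black disc 36 mm wide and 24 mm high on a threaded stem. Its flat underside is somewhere between 6.5 and 11.5 mm above the counter; how high is not measured and must be felt.
- wedge: Loose dark wooden wedge, 120 mm long (its x), 90 mm wide (its y), 60 to 130 g, too broad to grip. 19 mm high at the butt (-x end, upright face), falling evenly to 4 mm at the thin end (+x). Origin: centre of the underside. Slides with under 1 N; once the foot bears on it the push climbs about 4 N per mm, 1.1 to 1.6 times the foot's load. Let go, it holds by friction.
- canister: White stoneware canister with a blue band and wooden lid, 100 mm in diameter, 125 mm high, stands fast. Origin: centre of its underside.
- spice_tray: Small square oak tray with four spice tins, 100 by 100 mm, 54 mm high, stands fast. Origin: centre of its underside.
- salt_cellar: Round white marble salt cellar with a dark wooden lid, 80 mm in diameter, 44 mm high, stands fast. Origin: centre of its underside.
- magnet0: Round blue ceramic magnet on the counter, 34 mm in diameter, 9 mm thick. Origin: centre of its underside.
- magnet1: Another such magnet on the counter.
- magnet2: Another such magnet, lying on the shelf of the stand.
- spice_jar: Empty open glass spice jar, 46 mm in diameter, 92 mm high, on the shelf of the stand. Origin: centre of its underside.
- opener: Flat stainless steel bottle opener, 143 mm long, 4 mm thick, on the counter. Origin: on its underside, about half-way along.
- clip: Red plastic bag clip, 85 mm long, 15 mm high, on the counter. Origin: centre of its underside.
There are look-alikes about, which are no part of the job. Leave any purple or yellow look-alike of the wedge alone.

How it is judged:
By the outcome, as a careful person would: the job done as asked, in the order asked, and still so for the second after the job is handed in, with the robot touching nothing.
It also fails if it takes over 72 s, if anything falls off the work surface, if the arm or the gripper's body presses on something with over 40 N, if the wrist force passes 120 N, or if a joint passes its speed limit or range.

## Working session

There is one attempt and no reset: what is moved stays moved. The work goes in short steps, Python scripts to look and compute and a tool call to move; the robot and the scene stay as the last step left them, time stands still between calls to the robot, and variables do not carry over. Pictures are saved under pics/ and viewed, and the job is handed in when it is done.

Besides the shell and the picture viewer there is one more tool, called after "Request:" by a JSON object that holds its "api" and its "payload", one argument or row to a line. play_rows: Moves the arm, as the interface text tells. Its arguments: {"type":"object","properties":{"series":{"type":"array"}},"required":["series"]}

```bash
mkdir -p pics
cat > h.py <<'E'
import numpy as np, cv2
from bench import ctrl
E
python3 - <<'E'
from h import *
s=ctrl.observe(); print({k:np.round(v,3) for k,v in s.items()})
np.set_printoptions(suppress=True,precision=4)
import pickle
for n in ["top","side","wrist"]:
    c=ctrl.read_camera(n); cv2.imwrite(f"pics/{n}0.png",c["pixels"]); pickle.dump(c,open(f"{n}0.pkl","wb"))
    print(n,{k:np.round(v,4).tolist() for k,v in c.items() if k!="pixels"})
E
```

```text
{'t': np.float64(0.0), 'q': array([-1.468,  0.159,  1.598,  0.   ,  1.386, -0.21 ]), 'qd': array([ 0.   , -0.   ,  0.001,  0.001, -0.001, -0.001]), 'tau': array([ 1.0000e-03, -3.9601e+01, -3.3143e+01, -0.0000e+00,  9.0000e-03,
        0.0000e+00]), 'tcp_pos': array([ 0.177, -0.547,  0.247]), 'orientation': array([-3.14 , -0.   ,  0.313]), 'force': array([ 0.172,  0.33 , -0.301]), 'torque': array([-0.04 ,  0.055,  0.004]), 'finger_gap': np.float64(0.995)}
top {'mtx': [[511.8447, 0.0, 314.2042], [0.0, 511.8447, 240.27], [0.0, 0.0, 1.0]], 'position': [0.4159, -0.0398, 1.4319], 'rotation': [-3.0429, -0.0086, -1.5833]}
side {'mtx': [[526.5165, 0.0, 320.2477], [0.0, 526.5165, 243.7111], [0.0, 0.0, 1.0]], 'position': [-0.0867, -1.0688, 0.8839], 'rotation': [-2.1496, 0.0104, -0.5546]}
wrist {'mtx': [[358.9401, 0.0, 318.9399], [0.0, 358.9401, 241.85], [0.0, 0.0, 1.0]], 'mount': [[-0.0007, -0.9459, -0.3243, 0.0832], [1.0, -0.0005, -0.0005, 0.0], [0.0003, -0.3243, 0.9459, -0.126], [0.0, 0.0, 0.0, 1.0]]}
```

View pics/top0.png

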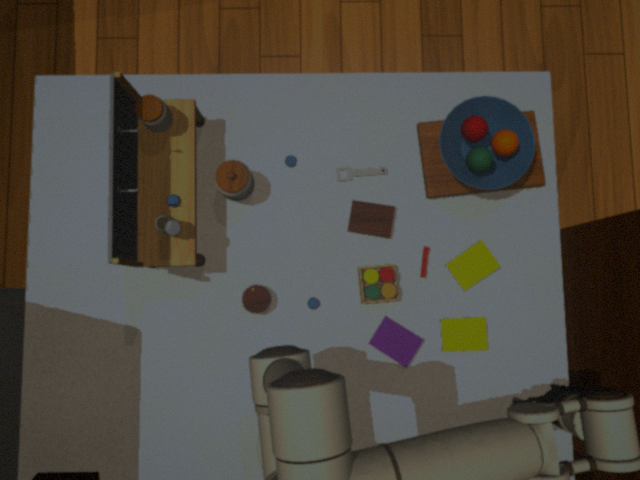

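View pics/side0.png

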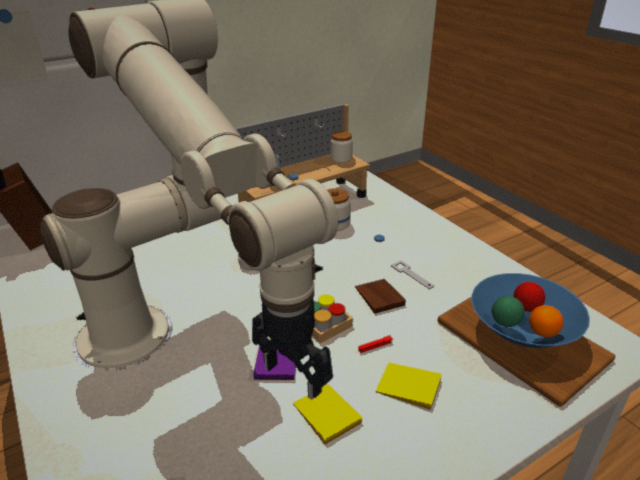

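View pics/wrist0.png

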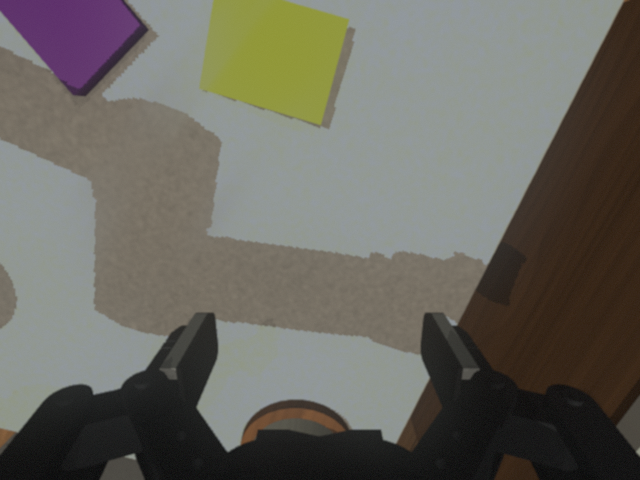

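The top view shows the stand at left, with its rear towards +y world and its near foot at (200,260). The canister is at (235,180), the salt cellar at (257,298), the tray at (380,284). Wedge candidates are the dark one at (372,219), the purple one at (397,341), and the yellow ones at (473,265) and (465,334). Only the dark one fits. I'll confirm it with a crop and measure.

```bash
cat >> h.py <<'E'
import pickle
from scipy.spatial.transform import Rotation as R
np.set_printoptions(suppress=True,precision=4)
def cam(c,s=None):
    K=np.array(c["mtx"])
    if "mount" in c:
        M=np.array(c["mount"]); Rt=R.from_euler("xyz",s["orientation"]).as_matrix()
        return K,Rt@M[:3,:3],Rt@M[:3,3]+np.array(s["tcp_pos"])
    r=np.array(c["rotation"]); 
    Rm=r if r.shape==(3,3) else R.from_euler("xyz",r).as_matrix()
    return K,Rm,np.array(c["position"])
def ray(C,uv,z):
    K,Rm,p=C; uv=np.atleast_2d(uv).astype(float)
    d=(Rm@np.linalg.inv(K)@np.c_[uv,np.ones(len(uv))].T).T
    return p+d*((z-p[2])/d[:,2])[:,None]
def proj(C,P):
    K,Rm,p=C; q=(K@Rm.T@(np.atleast_2d(P)-p).T).T
    return q[:,:2]/q[:,2:]
E
python3 - <<'E'
from h import *
c=pickle.load(open("top0.pkl","rb")); C=cam(c); im=c["pixels"]
cs=pickle.load(open("side0.pkl","rb")); S=cam(cs)
cv2.imwrite("pics/t_l.png",cv2.resize(im[80:320,100:300],None,fx=2.5,fy=2.5,interpolation=cv2.INTER_CUBIC))
a=cv2.resize(im[170:320,330:440],None,fx=4,fy=4,interpolation=cv2.INTER_CUBIC)
b=cv2.resize(cs["pixels"][260:350,300:420],None,fx=3,fy=3,interpolation=cv2.INTER_CUBIC)
o=np.zeros((600,800,3),np.uint8); o[:600,:440]=a; o[:270,440:800]=b; cv2.imwrite("pics/wedge0.png",o)
for n,uv,z in [("wedge",(372,219),.011),("canister lid",(235,178),.125),("salt",(256,298),.044),("tray",(380,284),.03),("foot near",(200,260),.02),("foot far",(200,118),.02),("mag0",(291,160),.009),("mag1",(313,303),.009),("clip",(425,262),.01),("op",(362,173),.003),
 ("shelf cornerNear",(195,266),.123),("shelf cornerFar",(195,99),.123),("peg near rear",(111,262),.293),("wcorner1",(353,201),.01),("w2",(396,206),.01),("w3",(390,238),.01),("w4",(348,233),.01)]:
    print(n,ray(C,uv,z)[0])
E
```

```text
wedge [ 0.6144 -0.2167  0.011 ]
canister lid [0.7097 0.1507 0.125 ]
salt [0.3987 0.1051 0.044 ]
tray [ 0.4323 -0.2319  0.03  ]
foot near [0.5045 0.2617 0.02  ]
foot far [0.9073 0.2655 0.02  ]
mag0 [0.7861 0.0091 0.009 ]
mag1 [ 0.3826 -0.0484  0.009 ]
clip [ 0.492  -0.3617  0.01  ]
op [ 0.7478 -0.1923  0.003 ]
shelf cornerNear [0.4828 0.2523 0.123 ]
shelf cornerFar [0.9232 0.2568 0.123 ]
peg near rear [0.4853 0.4004 0.293 ]
wcorner1 [ 0.6662 -0.1645  0.01  ]
w2 [ 0.6507 -0.2853  0.01  ]
w3 [ 0.5604 -0.2659  0.01  ]
w4 [ 0.5758 -0.1486  0.01  ]
```

View pics/wedge0.png

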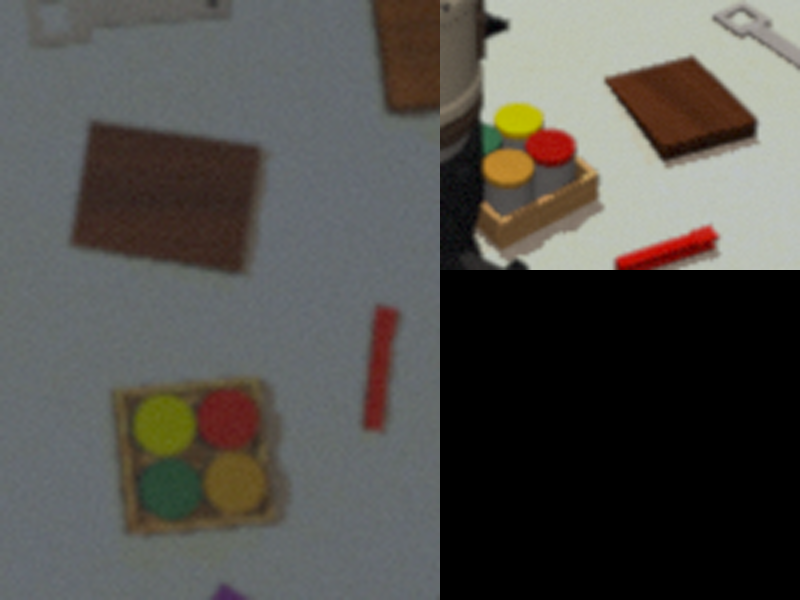

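View pics/t_l.png

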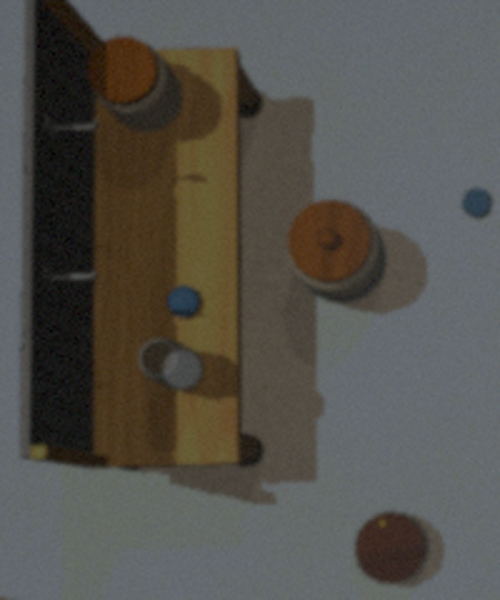

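The crop confirms the dark wedge. Its tall end face is on the −y side (shadow at right), so the thin end already faces the stand. Before choosing the tool orientation near the shelf, I'll check what the gripper and camera housing look like.

Run:
```python
from h import *
c=pickle.load(open("side0.pkl","rb")); im=c["pixels"]; S=cam(c)
s=ctrl.observe(); w=pickle.load(open("wrist0.pkl","rb")); W=cam(w,s)
print("cam at",W[2],"px",proj(S,W[2]),"tcp px",proj(S,s["tcp_pos"]))
o=cv2.resize(im[220:420,210:370],None,fx=3.5,fy=3,interpolation=cv2.INTER_CUBIC)
o=cv2.convertScaleAbs(o,alpha=1.8,beta=20)
cv2.imwrite("pics/grip0.png",o)
```

```text
cam at [ 0.256  -0.5213  0.3736] px [[325.5844 291.1442]] tcp px [[292.3561 378.7523]]
```

View pics/grip0.png

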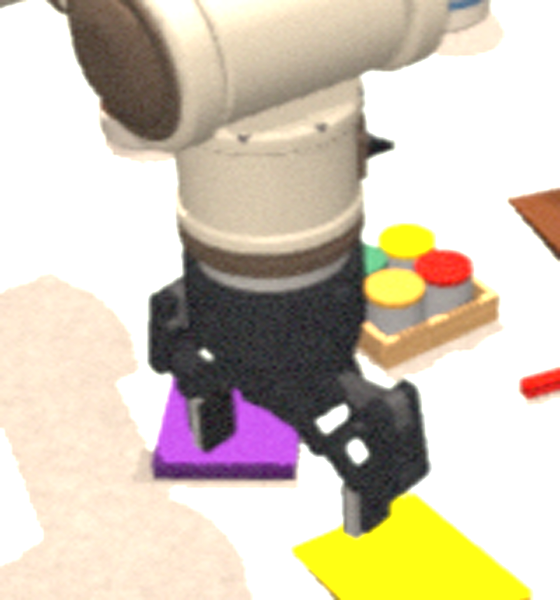

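No camera housing shows in the picture, so the tool can face the stand with its x axis (yaw about 90°). Plan:
- Push the butt forward past the tray with two spread fingertips.
- Push the wedge sideways into line between the tray and the salt cellar.
- Push it forward under the foot.

First I turn the tool.

Request:
{"api": "play_rows", "payload": {
  "series": [
    {"jaw": 0.5, "x": 0, "y": 0, "z": 0, "turn": -0.186},
    {"jaw": 0.5, "x": 0, "y": 0, "z": 0, "turn": -0.186},
    {"jaw": 0.5, "x": 0, "y": 0, "z": 0, "turn": -0.186},
    {"jaw": 0.5, "x": 0, "y": 0, "z": 0, "turn": -0.186},
    {"jaw": 0.5, "x": 0, "y": 0, "z": 0, "turn": -0.186},
    {"jaw": 0.5, "x": 0, "y": 0, "z": 0, "turn": -0.186}
  ]
}}

```text
t: 0.9
tcp_pos: [0.1767, -0.5451, 0.2448]
orientation: [-3.14, -0.007, 1.442]
force: [-0.5, 0.2, -0.3]
finger_gap: 0.502
```

```bash
cat >> h.py <<'E'
def go(target,yaw=None):
    s=ctrl.observe(); Rt=R.from_euler("xyz",s["orientation"]).as_matrix()
    d=Rt.T@(np.array(target)-s["tcp_pos"])*100
    print("t",round(float(s["t"]),2),"tcp",np.round(s["tcp_pos"],4),"ori",np.round(s["orientation"],4),"F",np.round(s["force"],2),"gap",round(float(s["finger_gap"]),3))
    print("tool shift cm",d, "" if yaw is None else "turn %.3f"%(-(yaw-s["orientation"][2])))
E
python3 -c "
from h import *
go([.5995,-.321,.18],1.442)"
```

```text
t 0.9 tcp [ 0.1767 -0.5451  0.2448] ori [-3.1401 -0.0065  1.4425] F [-0.48  0.16 -0.25] gap 0.502
tool shift cm [27.5913 39.0735  6.5953] turn 0.000
```

Request:
{"api": "play_rows", "payload": {
  "series": [
    {"jaw": 0.5, "x": 3.5, "y": 5, "z": 0.5, "turn": 0},
    {"jaw": 0.5, "x": 3.5, "y": 5, "z": 0.5, "turn": 0},
    {"jaw": 0.5, "x": 3.5, "y": 5, "z": 0.5, "turn": 0},
    {"jaw": 0.5, "x": 3.5, "y": 5, "z": 0.5, "turn": 0},
    {"jaw": 0.5, "x": 3.5, "y": 5, "z": 0.5, "turn": 0},
    {"jaw": 0.5, "x": 3.5, "y": 5, "z": 0.5, "turn": 0},
    {"jaw": 0.5, "x": 3.5, "y": 5, "z": 0.5, "turn": 0},
    {"jaw": 0.5, "x": 2, "y": 3, "z": 0.5, "turn": 0},
    {"jaw": 0.5, "x": 0, "y": 0, "z": 0, "turn": 0}
  ]
}}

```text
t: 2.02
tcp_pos: [0.5962, -0.3244, 0.201]
orientation: [-3.137, -0.008, 1.441]
force: [-0.1, -0.4, 0.1]
finger_gap: 0.499
```

```bash
cat >> h.py <<'E'
def shot(n,name):
    s=ctrl.observe(); c=ctrl.read_camera(n); cv2.imwrite(f"pics/{name}.png",c["pixels"])
    pickle.dump((c,s),open(f"{name}.pkl","wb")); return c["pixels"],cam(c,s)
E
python3 -c "
from h import *
go([.5995,-.321,.10],1.442)
shot('wrist','w1')"
```

```text
t 2.02 tcp [ 0.5962 -0.3244  0.201 ] ori [-3.1369 -0.0077  1.4412] F [-0.08 -0.39  0.13] gap 0.499
tool shift cm [ 0.3034  0.3258 10.103 ] turn -0.001
```

View pics/w1.png

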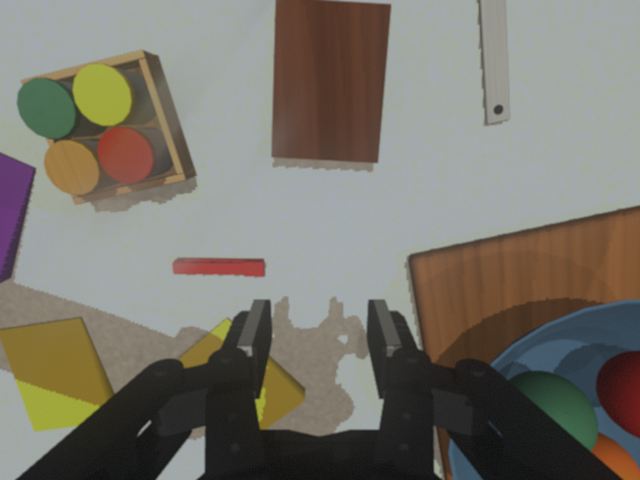

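The wrist view shows the wedge with its butt edge from (273,158) to (378,163). The clip's right end is at (265,268), the chopping board's corner at (410,255), and one yellow wedge lies below the fingers at (255,375). I'll measure these.

```bash
python3 -c "
from h import *
c,s=pickle.load(open('w1.pkl','rb'));W=cam(c,s)
print('butt',ray(W,[(273,158),(378,163)],.019));print('thin',ray(W,[(277,0),(390,5)],.004))
print('clip end, clip L',ray(W,[(265,268),(174,268)],.01)); print('board',ray(W,[(410,255),(435,400)],.02)); print('yel',ray(W,[(228,318),(305,395),(262,428)],.012)); print('opener',ray(W,(498,122),.002)); print('tray corner R',ray(W,[(194,178),(150,52)],.025))
print(proj(W,s['tcp_pos']))"
```

```text
butt [[ 0.5635 -0.266   0.019 ]
 [ 0.6508 -0.2815  0.019 ]]
thin [[ 0.5849 -0.1492  0.004 ]
 [ 0.6716 -0.164   0.004 ]]
clip end, clip L [[ 0.5372 -0.3672  0.01  ]
 [ 0.4506 -0.3561  0.01  ]]
board [[ 0.6731 -0.3676  0.02  ]
 [ 0.6911 -0.535   0.02  ]]
yel [[ 0.4913 -0.4149  0.012 ]
 [ 0.5542 -0.5183  0.012 ]
 [ 0.4999 -0.5573  0.012 ]]
opener [[ 0.758  -0.2625  0.002 ]]
tray corner R [[ 0.4957 -0.2731  0.025 ]
 [ 0.4853 -0.1761  0.025 ]]
[[320.1435 335.3074]]
```

```bash
python3 -c "
from h import *
go([.6007,-.3095,.04],1.396)"
```

```text
t 2.08 tcp [ 0.5952 -0.3254  0.2013] ori [-3.1367 -0.0072  1.4398] F [ 0.21  0.66 -0.12] gap 0.502
tool shift cm [ 1.5276  0.4132 16.1403] turn 0.044
```

Request:
{"api": "play_rows", "payload": {
  "series": [
    {"jaw": 0.5, "x": 1.4, "y": 0.2, "z": 1, "turn": 0.045},
    {"jaw": 0.5, "x": 0, "y": 0, "z": 5, "turn": 0},
    {"jaw": 0.5, "x": 0, "y": 0, "z": 5, "turn": 0},
    {"jaw": 0.5, "x": 0, "y": 0, "z": 4, "turn": 0},
    {"jaw": 0.5, "x": 0, "y": 0, "z": 0.5, "turn": 0},
    {"jaw": 0.5, "x": 0, "y": 0, "z": 0, "turn": 0}
  ]
}}

```text
t: 2.82
tcp_pos: [0.5939, -0.3184, 0.0471]
orientation: [-3.14, -0.002, 1.385]
force: [0.9, -1.1, 1.2]
finger_gap: 0.499
```

```bash
python3 -c "
from h import *
go([.6007,-.3095,.022],1.396)
im,W=shot('wrist','w2')
shot('side','s2')"
```

```text
t 2.83 tcp [ 0.5939 -0.3184  0.0471] ori [-3.1397 -0.0021  1.3848] F [ 0.91 -1.07  1.22] gap 0.499
tool shift cm [0.995  0.5098 2.5125] turn -0.011
```

View pics/w2.png

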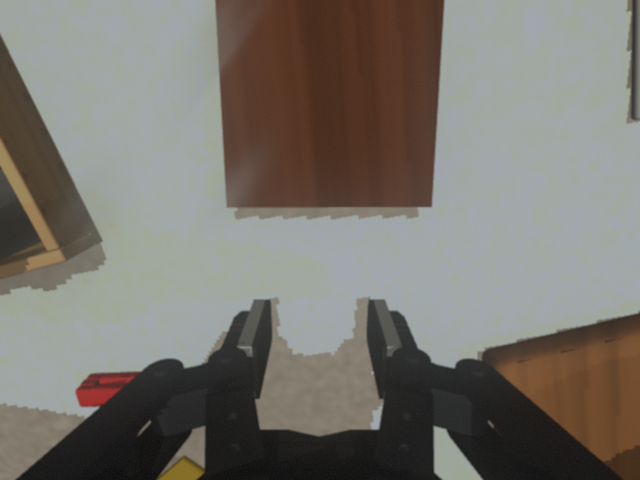

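View pics/s2.png

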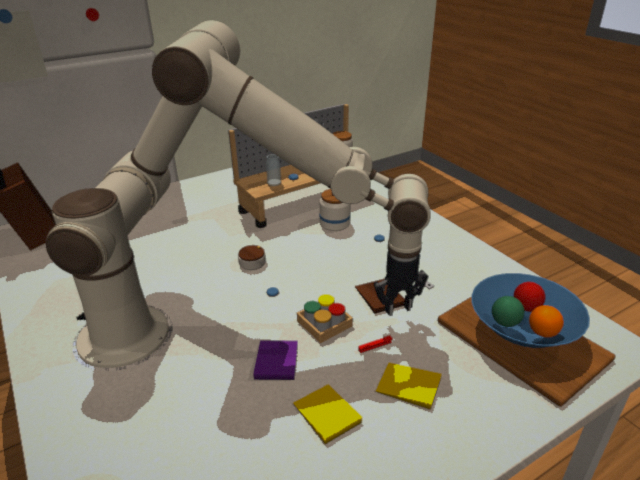

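The wrist view shows the butt edge level at row 207, from 227 to 433, about 10 px right of the finger centre at 320, with the fingers clear of everything. I shift y by +0.45 cm and descend to feel the counter.

Request:
{"api": "play_rows", "payload": {
  "series": [
    {"jaw": 0.5, "x": 0, "y": 0.45, "z": 1.0, "turn": 0},
    {"jaw": 0.5, "x": 0, "y": 0, "z": 0.5, "turn": 0},
    {"jaw": 0.5, "x": 0, "y": 0, "z": 0.3, "turn": 0},
    {"jaw": 0.5, "x": 0, "y": 0, "z": 0.2, "turn": 0},
    {"jaw": 0.5, "x": 0, "y": 0, "z": 0.1, "turn": 0}
  ]
}}

```text
t: 3.55
tcp_pos: [0.6014, -0.3207, 0.0294]
orientation: [3.137, 0.001, 1.386]
force: [-0.3, -0.0, 0.4]
finger_gap: 0.502
```

Request:
{"api": "play_rows", "payload": {
  "series": [
    {"jaw": 0.5, "x": 0, "y": 0, "z": 0.2, "turn": 0},
    {"jaw": 0.5, "x": 0, "y": 0, "z": 0.1, "turn": 0}
  ]
}}

```text
t: 3.8
tcp_pos: [0.6014, -0.3207, 0.0263]
orientation: [3.137, 0.002, 1.386]
force: [0.0, 0.3, 0.4]
finger_gap: 0.502
```

Request:
{"api": "play_rows", "payload": {
  "series": [
    {"jaw": 0.5, "x": 0, "y": 0, "z": 0.2, "turn": 0},
    {"jaw": 0.5, "x": 0, "y": 0, "z": 0.15, "turn": 0},
    {"jaw": 0.5, "x": 0, "y": 0, "z": 0.1, "turn": 0},
    {"jaw": 0.5, "x": 0, "y": 0, "z": 0, "turn": 0}
  ]
}}

```text
t: 4.3
tcp_pos: [0.6014, -0.3207, 0.0214]
orientation: [3.137, 0.001, 1.386]
force: [-0.1, -0.0, 0.1]
finger_gap: 0.499
```

```bash
python3 -c "
from h import *
go([.6007,-.3095,.022],1.386)
im,W=shot('wrist','w3')"
```

```text
t 4.3 tcp [ 0.6014 -0.3207  0.0214] ori [3.1368 0.0014 1.3856] F [-0.14 -0.03  0.11] gap 0.499
tool shift cm [ 1.0893 -0.2735 -0.0655] turn -0.000
```

View pics/w3.png

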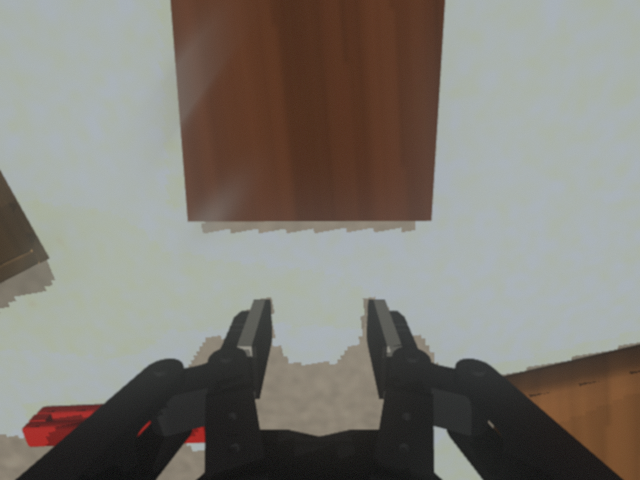

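The butt is now centred at col 310, so I correct y by −0.35 and then push forward.

Request:
{"api": "play_rows", "payload": {
  "series": [
    {"jaw": 0.5, "x": 1, "y": -0.35, "z": 0, "turn": 0},
    {"jaw": 0.5, "x": 1.5, "y": 0, "z": 0, "turn": 0},
    {"jaw": 0.5, "x": 0.5, "y": 0, "z": 0, "turn": 0},
    {"jaw": 0.5, "x": 0.5, "y": 0, "z": 0, "turn": 0},
    {"jaw": 0.5, "x": 0.5, "y": 0, "z": 0, "turn": 0},
    {"jaw": 0.5, "x": 0.5, "y": 0, "z": 0, "turn": 0}
  ]
}}

```text
t: 5.1
tcp_pos: [0.6067, -0.2724, 0.0216]
orientation: [3.136, 0.002, 1.386]
force: [-0.1, -0.6, -0.6]
finger_gap: 0.501
```

```bash
python3 -c "
from h import *
go([.6007,-.3095,.022],1.386)
im,W=shot('wrist','w4')"
```

```text
t 5.1 tcp [ 0.6067 -0.2724  0.0216] ori [3.1364 0.0017 1.3862] F [-0.14 -0.65 -0.64] gap 0.501
tool shift cm [-3.7557  0.0875 -0.0341] turn 0.000
```

View pics/w4.png

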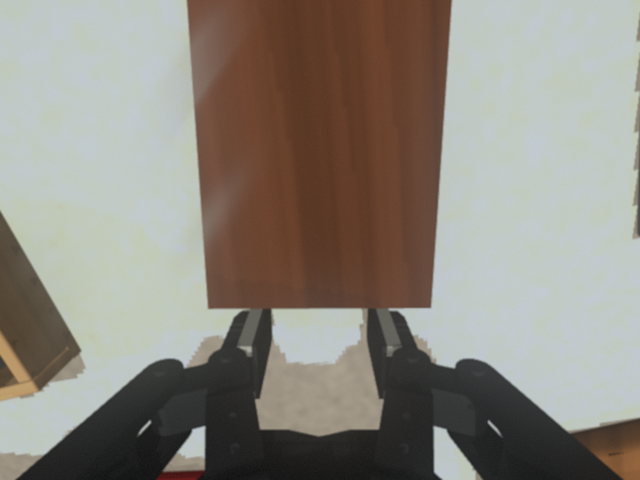

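The wedge is in contact and centred (edge from 208 to 431 at row 308). I push on straight.

Request:
{"api": "play_rows", "payload": {
  "series": [
    {"jaw": 0.5, "x": 0.8, "y": 0, "z": 0, "turn": 0},
    {"jaw": 0.5, "x": 1.0, "y": 0, "z": 0, "turn": 0},
    {"jaw": 0.5, "x": 1.0, "y": 0, "z": 0, "turn": 0},
    {"jaw": 0.5, "x": 1.0, "y": 0, "z": 0, "turn": 0},
    {"jaw": 0.5, "x": 1.0, "y": 0, "z": 0, "turn": 0},
    {"jaw": 0.5, "x": 1.0, "y": 0, "z": 0, "turn": 0},
    {"jaw": 0.5, "x": 1.0, "y": 0, "z": 0, "turn": 0},
    {"jaw": 0.5, "x": 0.5, "y": 0, "z": 0, "turn": 0}
  ]
}}

```text
t: 6.15
tcp_pos: [0.6213, -0.195, 0.0217]
orientation: [3.136, 0.002, 1.387]
force: [-0.5, -1.0, 0.1]
finger_gap: 0.496
```

```bash
python3 -c "
from h import *
go([.6007,-.3095,.022],1.386)
im,W=shot('top','t5')"
```

```text
t 6.15 tcp [ 0.6213 -0.195   0.0217] ori [3.1361 0.0015 1.3867] F [-0.49 -1.04  0.12] gap 0.496
tool shift cm [-11.6326   0.0667  -0.0124] turn 0.001
```

View pics/t5.png

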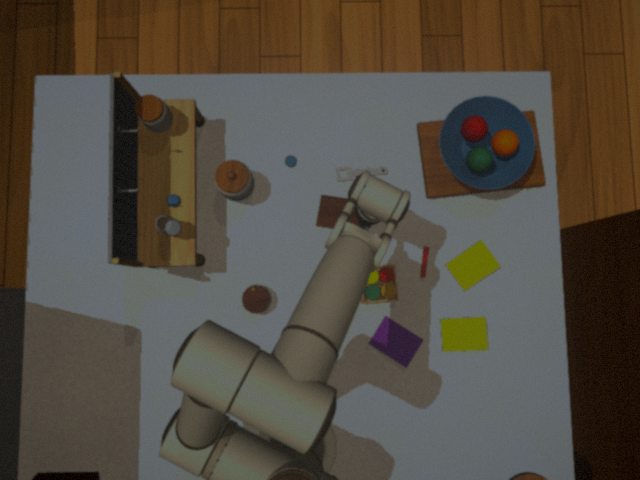

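The wedge is moving straight and nothing else has been disturbed. I push about 6.5 cm more.

Request:
{"api": "play_rows", "payload": {
  "series": [
    {"jaw": 0.5, "x": 1.0, "y": 0, "z": 0, "turn": 0},
    {"jaw": 0.5, "x": 1.0, "y": 0, "z": 0, "turn": 0},
    {"jaw": 0.5, "x": 1.0, "y": 0, "z": 0, "turn": 0},
    {"jaw": 0.5, "x": 1.0, "y": 0, "z": 0, "turn": 0},
    {"jaw": 0.5, "x": 1.0, "y": 0, "z": 0, "turn": 0},
    {"jaw": 0.5, "x": 0.8, "y": 0, "z": 0, "turn": 0},
    {"jaw": 0.5, "x": 0.5, "y": 0, "z": 0, "turn": 0}
  ]
}}

```text
t: 7.08
tcp_pos: [0.6337, -0.1286, 0.0216]
orientation: [3.136, 0.001, 1.386]
force: [0.8, -0.3, 0.4]
finger_gap: 0.502
```

Request:
{"api": "play_rows", "payload": {
  "series": [
    {"jaw": 0.3, "x": -2, "y": 0, "z": 0, "turn": 0},
    {"jaw": 0.3, "x": -1.5, "y": 0, "z": 0, "turn": 0},
    {"jaw": 0.3, "x": -1, "y": 0, "z": -4, "turn": 0},
    {"jaw": 0.3, "x": 0, "y": 0, "z": -5, "turn": 0},
    {"jaw": 0.3, "x": 0, "y": 3, "z": -4, "turn": 0.186},
    {"jaw": 0.3, "x": 0, "y": 0, "z": 0, "turn": 0.186},
    {"jaw": 0.3, "x": 0, "y": 0, "z": 0, "turn": 0.186},
    {"jaw": 0.3, "x": 0, "y": 0, "z": 0, "turn": 0.186}
  ]
}}

```text
t: 8.07
tcp_pos: [0.6517, -0.1905, 0.1554]
orientation: [3.138, -0.002, 0.629]
force: [0.1, 0.4, -0.1]
finger_gap: 0.302
```

```bash
python3 -c "
from h import *
go([.72,-.06,.15],-0.1)
im,W=shot('top','t6')"
```

```text
t 8.07 tcp [ 0.6517 -0.1905  0.1554] ori [ 3.1376 -0.0015  0.6294] F [ 0.14  0.45 -0.14] gap 0.302
tool shift cm [13.2071 -6.5294  0.529 ] turn 0.729
```

View pics/t6.png

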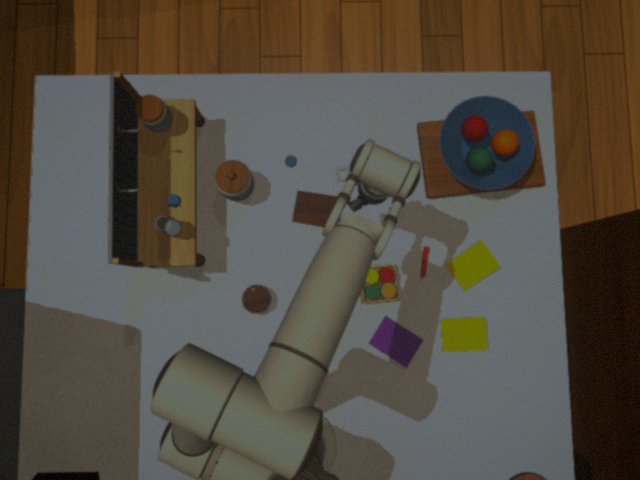

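Request:
{"api": "play_rows", "payload": {
  "series": [
    {"jaw": 0.3, "x": 0, "y": 0, "z": 0, "turn": -0.187},
    {"jaw": 0.3, "x": 0, "y": 0, "z": 0, "turn": -0.187},
    {"jaw": 0.3, "x": 0, "y": 0, "z": 0, "turn": -0.187},
    {"jaw": 0.3, "x": 0, "y": 0, "z": 0, "turn": -0.187},
    {"jaw": 0.3, "x": 0, "y": 0, "z": 0, "turn": -0.187},
    {"jaw": 0.3, "x": 0, "y": 0, "z": 0, "turn": -0.187},
    {"jaw": 0.3, "x": 0, "y": 0, "z": 0, "turn": -0.187},
    {"jaw": 0.3, "x": 0, "y": 0, "z": 0, "turn": -0.187},
    {"jaw": 0.3, "x": 0, "y": 0, "z": 0, "turn": -0.187},
    {"jaw": 0.3, "x": 0, "y": 0, "z": 0, "turn": -0.187}
  ]
}}

```text
t: 9.38
tcp_pos: [0.6468, -0.2036, 0.1533]
orientation: [-3.14, 0.001, 2.506]
force: [0.1, 0.6, 0.0]
finger_gap: 0.301
```

Request:
{"api": "play_rows", "payload": {
  "series": [
    {"jaw": 0.3, "x": 0, "y": 0, "z": 0, "turn": -0.187},
    {"jaw": 0.3, "x": 0, "y": 0, "z": 0, "turn": -0.187},
    {"jaw": 0.3, "x": 0, "y": 0, "z": 0, "turn": -0.09},
    {"jaw": 0.3, "x": 0, "y": 0, "z": 0, "turn": 0}
  ]
}}

```text
t: 9.88
tcp_pos: [0.6449, -0.2084, 0.1525]
orientation: [-3.14, -0.001, 2.977]
force: [0.7, 0.3, -0.5]
finger_gap: 0.3
```

```bash
python3 -c "
from h import *
go([.730,-.074,.10],2.958)"
```

```text
t 9.88 tcp [ 0.6449 -0.2084  0.1525] ori [-3.1403 -0.0009  2.9769] F [ 0.68  0.29 -0.5 ] gap 0.3
tool shift cm [-6.19   14.6628  5.228 ] turn 0.019
```

Request:
{"api": "play_rows", "payload": {
  "series": [
    {"jaw": 0.3, "x": -3, "y": 4, "z": 0, "turn": 0.019},
    {"jaw": 0.3, "x": -3, "y": 4, "z": 0, "turn": 0},
    {"jaw": 0.3, "x": 0, "y": 4, "z": 0, "turn": 0},
    {"jaw": 0.3, "x": 0, "y": 2.5, "z": 1, "turn": 0},
    {"jaw": 0.3, "x": 0, "y": 0, "z": 0, "turn": 0}
  ]
}}

```text
t: 10.5
tcp_pos: [0.7311, -0.0775, 0.1401]
orientation: [-3.139, -0.003, 2.95]
force: [0.9, 0.1, 0.0]
finger_gap: 0.301
```

```bash
python3 -c "
from h import *
go([.730,-.074,.10],2.958)
im,W=shot('wrist','w7')"
```

```text
t 10.5 tcp [ 0.7311 -0.0775  0.1401] ori [-3.1395 -0.0026  2.9499] F [0.91 0.11 0.01] gap 0.301
tool shift cm [0.1668 0.3341 4.0129] turn -0.008
```

View pics/w7.png

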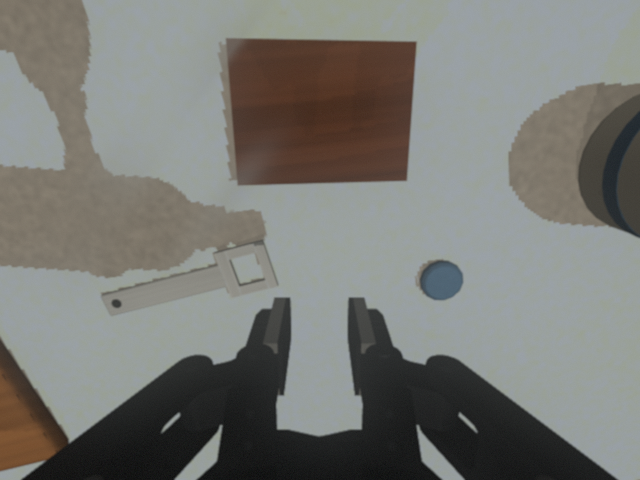

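The wrist view shows the wedge's near side from (238,185) to (407,180), the opener's tip at (277,285) and the magnet at (441,280).

```bash
python3 -c "
from h import *
c,s=pickle.load(open('w7.pkl','rb'));W=cam(c,s)
A=ray(W,[(238,185),(226,39)],.019);B=ray(W,[(407,180),(416,42)],.004)
print(A,B)
e=(B.mean(0)-A.mean(0)); print('centre',(A.mean(0)+B.mean(0))/2,'heading',np.degrees(np.arctan2(e[1],e[0])),'len',np.hypot(*e[:2]),'w',np.linalg.norm(A[0]-A[1]),np.linalg.norm(B[0]-B[1]))
print('opener',ray(W,(277,285),.002),'mag',ray(W,(441,280),.009))
Rt=R.from_euler('xyz',s['orientation']).as_matrix()
for P in [*ray(W,[(277,285),(262,242)],.002),ray(W,(420,280),.009)[0],A[0],B[0],(A.mean(0)+B.mean(0))/2]: print('tool',(Rt.T@(P-s['tcp_pos']))[:2]*100)
"
```

```text
[[ 0.68   -0.125   0.019 ]
 [ 0.5921 -0.1088  0.019 ]] [[ 0.7019 -0.0069  0.004 ]
 [ 0.6139  0.0089  0.004 ]]
centre [ 0.647  -0.058   0.0115] heading 79.4967329214302 len 0.11992217702157837 w 0.0893913700699035 0.08935729244541762
opener [[ 0.7669 -0.1197  0.002 ]] mag [[0.784  0.0093 0.009 ]]
tool [-4.3478 -3.4266]
tool [-0.6626 -4.4532]
tool [-3.5756  7.9126]
tool [ 4.0813 -5.612 ]
tool [4.18   6.4015]
tool [8.5991 0.3464]
```

The sizes check out: 120 mm long, 89 mm wide, heading 79.5°, centre (0.647, −0.058). I descend beside the wedge, checking the force on the way.

Request:
{"api": "play_rows", "payload": {
  "series": [
    {"jaw": 0.3, "x": 1.2, "y": 0.35, "z": 0, "turn": 0},
    {"jaw": 0.3, "x": 0, "y": 0, "z": 5, "turn": -0.01},
    {"jaw": 0.3, "x": 0, "y": 0, "z": 4.5, "turn": 0},
    {"jaw": 0.3, "x": 0, "y": 0, "z": 1, "turn": 0},
    {"jaw": 0.3, "x": 0, "y": 0, "z": 0.6, "turn": 0},
    {"jaw": 0.3, "x": 0, "y": 0, "z": 0, "turn": 0}
  ]
}}

```text
t: 11.3
tcp_pos: [0.7216, -0.0843, 0.0332]
orientation: [-3.135, 0.008, 2.95]
force: [0.8, 0.4, -0.3]
finger_gap: 0.299
```

```bash
python3 -c "
from h import *
go([.730,-.074,.018],2.958)
im,W=shot('wrist','w8')"
```

```text
t 11.3 tcp [ 0.7216 -0.0843  0.0332] ori [-3.135   0.0078  2.95  ] F [ 0.84  0.39 -0.34] gap 0.299
tool shift cm [-0.6113  1.185   1.5195] turn -0.008
```

View pics/w8.png

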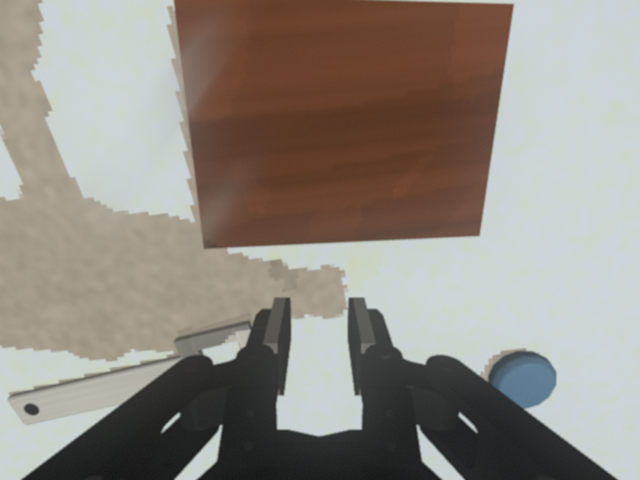

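The tool drifted in y and the left finger is near the opener, so I shift +1 cm and forward before going lower.

Request:
{"api": "play_rows", "payload": {
  "series": [
    {"jaw": 0.3, "x": 0.8, "y": 1.0, "z": 0, "turn": -0.01},
    {"jaw": 0.3, "x": 0, "y": 0, "z": 0, "turn": 0},
    {"jaw": 0.3, "x": 0, "y": 0, "z": 0.7, "turn": 0},
    {"jaw": 0.3, "x": 0, "y": 0, "z": 0.4, "turn": 0},
    {"jaw": 0.3, "x": 0, "y": 0, "z": 0.3, "turn": 0},
    {"jaw": 0.3, "x": 0, "y": 0, "z": 0, "turn": 0}
  ]
}}

```text
t: 12.1
tcp_pos: [0.7181, -0.0725, 0.0224]
orientation: [-3.134, 0.014, 2.962]
force: [-0.4, 0.1, 1.3]
finger_gap: 0.299
```

```bash
python3 -c "
from h import *
go([.69,-.066,.018],2.958)
im,W=shot('wrist','w9')"
```

```text
t 12.1 tcp [ 0.7181 -0.0725  0.0224] ori [-3.1342  0.0144  2.9616] F [-0.42  0.08  1.34] gap 0.299
tool shift cm [2.8821 0.1378 0.3979] turn 0.004
```

View pics/w9.png

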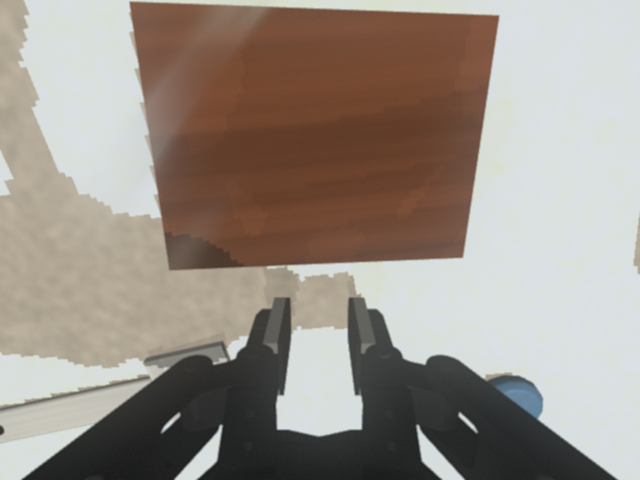

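Request:
{"api": "play_rows", "payload": {
  "series": [
    {"jaw": 0.3, "x": 0.5, "y": 0, "z": 0.2, "turn": 0},
    {"jaw": 0.3, "x": 0.5, "y": 0, "z": 0.1, "turn": 0},
    {"jaw": 0.3, "x": 0.5, "y": 0, "z": 0, "turn": 0},
    {"jaw": 0.3, "x": 0.5, "y": 0, "z": 0, "turn": 0},
    {"jaw": 0.3, "x": 0.5, "y": 0, "z": 0, "turn": 0},
    {"jaw": 0.3, "x": 0.5, "y": 0, "z": 0, "turn": 0}
  ]
}}

```text
t: 12.9
tcp_pos: [0.6871, -0.067, 0.0195]
orientation: [-3.134, 0.016, 2.961]
force: [0.3, 0.6, -0.2]
finger_gap: 0.297
```

```bash
python3 -c "
from h import *
go([.563,-.046,.02],3.152)
im,W=shot('wrist','w10')"
```

```text
t 12.9 tcp [ 0.6871 -0.067   0.0195] ori [-3.1341  0.0159  2.9614] F [ 0.34  0.64 -0.24] gap 0.297
tool shift cm [12.5856 -0.1578 -0.2523] turn -0.191
```

View pics/w10.png

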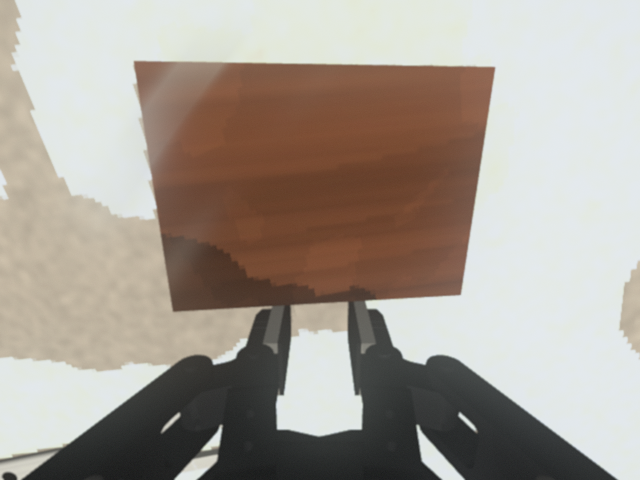

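Both fingers are at the side of the wedge. I push sideways with a slow turn, −0.19 rad in total.

Request:
{"api": "play_rows", "payload": {
  "series": [
    {"jaw": 0.3, "x": 0.8, "y": 0, "z": 0, "turn": -0.015},
    {"jaw": 0.3, "x": 0.9, "y": 0, "z": 0, "turn": -0.018},
    {"jaw": 0.3, "x": 0.9, "y": 0, "z": 0, "turn": -0.018},
    {"jaw": 0.3, "x": 0.9, "y": 0, "z": 0, "turn": -0.018},
    {"jaw": 0.3, "x": 0.9, "y": 0, "z": 0, "turn": -0.018},
    {"jaw": 0.3, "x": 0.9, "y": 0, "z": 0, "turn": -0.018},
    {"jaw": 0.3, "x": 0.9, "y": 0, "z": 0, "turn": -0.018},
    {"jaw": 0.3, "x": 0.9, "y": 0, "z": 0, "turn": -0.018}
  ]
}}

```text
t: 13.95
tcp_pos: [0.6121, -0.0583, 0.019]
orientation: [-3.132, 0.016, 3.112]
force: [0.4, -0.2, 0.7]
finger_gap: 0.302
```

```bash
python3 -c "
from h import *
go([.563,-.046,.02],3.152)
im,W=shot('wrist','w11')"
```

```text
t 13.95 tcp [ 0.6121 -0.0583  0.019 ] ori [-3.1316  0.0159  3.1125] F [ 0.39 -0.17  0.66] gap 0.302
tool shift cm [ 4.9431  1.0815 -0.1906] turn -0.040
```

View pics/w11.png

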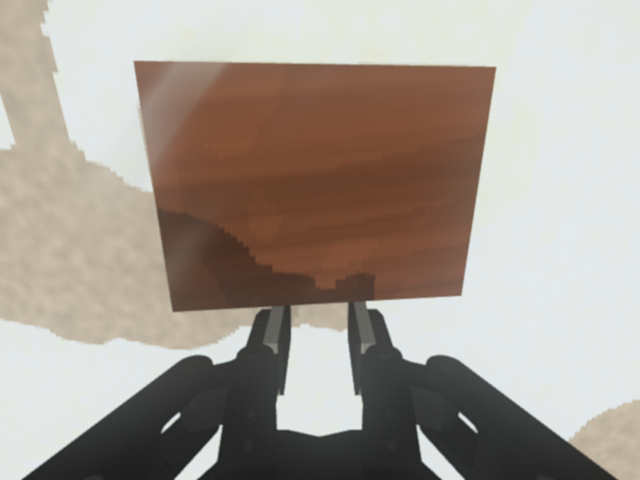

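```bash
cat >> h.py <<'E'
def wedge(W,butt,thin,foot=(.5035,.267)):
    A=ray(W,butt,.019);B=ray(W,thin,.004); e=B.mean(0)-A.mean(0); m=(A.mean(0)+B.mean(0))/2
    h=np.arctan2(e[1],e[0]); u=np.array([np.cos(h),np.sin(h)]); d=np.array(foot)-m[:2]
    print('centre',m[:2],'heading',np.degrees(h),'edgeheads',np.degrees(np.arctan2(*(B[0]-A[0])[1::-1])),np.degrees(np.arctan2(*(B[1]-A[1])[1::-1])),'len',np.hypot(*e[:2]),'w',np.linalg.norm(A[0]-A[1]),np.linalg.norm(B[0]-B[1]))
    print('foot in wedge frame: ahead %.4f left %.4f'%(d@u, -d[0]*u[1]+d[1]*u[0])); return m,h
E
python3 -c "
from h import *
c,s=pickle.load(open('w11.pkl','rb'));W=cam(c,s)
wedge(W,[(174,311),(135,61)],[(461,295),(495,67)])"
```

```text
centre [ 0.5559 -0.0548] heading 88.16637154384583 edgeheads 88.15060097148167 88.18216532852452 len 0.11936507542764771 w 0.08964371892655852 0.08970993059408074
foot in wedge frame: ahead 0.3200 left 0.0627
```

Request:
{"api": "play_rows", "payload": {
  "series": [
    {"jaw": 0.3, "x": 0.9, "y": 0, "z": 0, "turn": -0.015},
    {"jaw": 0.3, "x": 0.9, "y": 0, "z": 0, "turn": -0.015},
    {"jaw": 0.3, "x": 0.9, "y": 0, "z": 0, "turn": -0.01},
    {"jaw": 0.3, "x": 0.9, "y": 0, "z": 0, "turn": 0},
    {"jaw": 0.3, "x": 0.7, "y": 0, "z": 0, "turn": 0},
    {"jaw": 0.3, "x": 0.2, "y": 0, "z": 0, "turn": 0},
    {"jaw": 0.3, "x": 0, "y": 0, "z": 0, "turn": 0}
  ]
}}

```text
t: 14.88
tcp_pos: [0.5624, -0.0581, 0.0179]
orientation: [-3.131, 0.013, -3.127]
force: [0.7, -0.1, 0.2]
finger_gap: 0.301
```

```bash
python3 -c "
from h import *
go([.563,-.046,.02],3.152)
im,W=shot('wrist','w12')"
```

```text
t 14.88 tcp [ 0.5624 -0.0581  0.0179] ori [-3.1313  0.0133 -3.1274] F [ 0.68 -0.12  0.21] gap 0.301
tool shift cm [-0.0829  1.202  -0.2206] turn -6.279
```

View pics/w12.png

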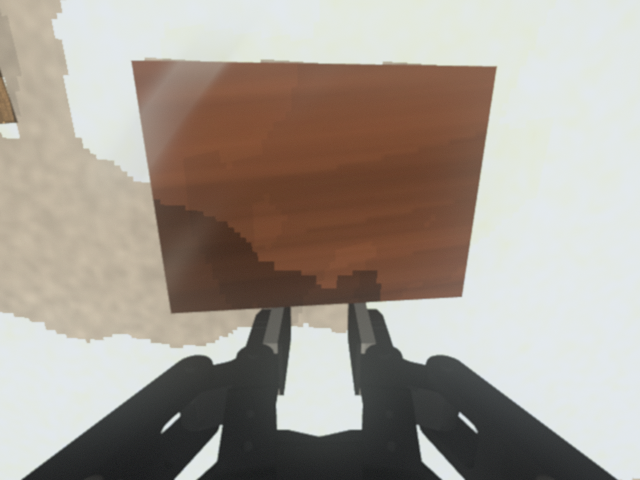

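```bash
python3 -c "
from h import *
c,s=pickle.load(open('w12.pkl','rb'));W=cam(c,s)
wedge(W,[(172,313),(133,61)],[(463,296),(496,67)])"
```

```text
centre [ 0.5061 -0.0571] heading 90.75727037891691 edgeheads 90.83236908963264 90.68164325279646 len 0.11992316917218344 w 0.08984325943159711 0.08952968389673625
foot in wedge frame: ahead 0.3241 left -0.0016
```

The wedge is now at (0.506, −0.057), heading 90.8°, in line with the foot to within about 2 mm. I back off, lift and turn to go behind the butt.

Request:
{"api": "play_rows", "payload": {
  "series": [
    {"jaw": 0.3, "x": -1.5, "y": 0, "z": 0, "turn": 0},
    {"jaw": 0.3, "x": -2, "y": 0, "z": -1, "turn": 0},
    {"jaw": 0.3, "x": -1, "y": 0, "z": -4, "turn": 0},
    {"jaw": 0.3, "x": 0, "y": 0, "z": -5, "turn": 0},
    {"jaw": 0.5, "x": 0, "y": 0, "z": -3, "turn": 0.186},
    {"jaw": 0.5, "x": 0, "y": 0, "z": 0, "turn": 0.186},
    {"jaw": 0.5, "x": 0, "y": 0, "z": 0, "turn": 0.186},
    {"jaw": 0.5, "x": 0, "y": 0, "z": 0, "turn": 0.186},
    {"jaw": 0.5, "x": 0, "y": 0, "z": 0, "turn": 0.186}
  ]
}}

```text
t: 16.05
tcp_pos: [0.6079, -0.0558, 0.1518]
orientation: [3.139, 0.014, 2.214]
force: [0.8, -0.4, -0.5]
finger_gap: 0.5
```

Request:
{"api": "play_rows", "payload": {
  "series": [
    {"jaw": 0.5, "x": 0, "y": 0, "z": 0, "turn": 0.186},
    {"jaw": 0.5, "x": 0, "y": 0, "z": 0, "turn": 0.186},
    {"jaw": 0.5, "x": 0, "y": 0, "z": 0, "turn": 0.186},
    {"jaw": 0.5, "x": 0, "y": 0, "z": 0, "turn": 0.08},
    {"jaw": 0.5, "x": 0, "y": 0, "z": 0, "turn": 0}
  ]
}}

```text
t: 16.68
tcp_pos: [0.608, -0.0556, 0.1509]
orientation: [3.133, 0.009, 1.568]
force: [-1.0, 0.8, -0.2]
finger_gap: 0.497
```

```bash
python3 -c "
from h import *
go([.5075,-.141,.13],1.584)
im,W=shot('wrist','w13')"
```

```text
t 16.68 tcp [ 0.608  -0.0556  0.1509] ori [3.1328 0.0089 1.5683] F [-0.99  0.84 -0.24] gap 0.497
tool shift cm [ -8.5489 -10.0474   2.0772] turn -0.016
```

View pics/w13.png

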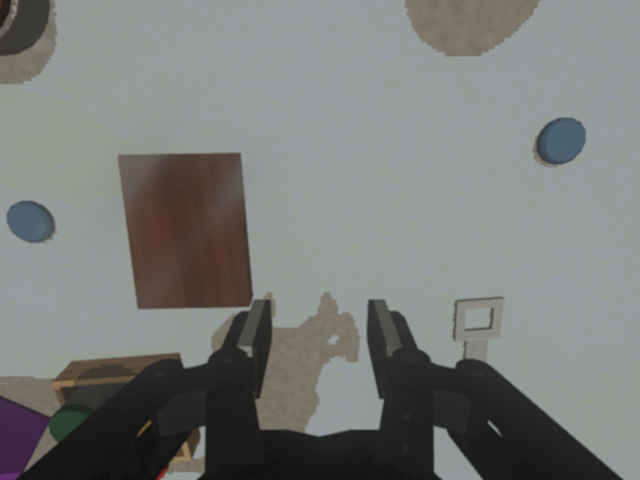

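Request:
{"api": "play_rows", "payload": {
  "series": [
    {"jaw": 0.5, "x": -3, "y": -3.3, "z": 0, "turn": -0.016},
    {"jaw": 0.5, "x": -3, "y": -3.3, "z": 0, "turn": 0},
    {"jaw": 0.5, "x": -2.3, "y": -3.3, "z": 0, "turn": 0},
    {"jaw": 0.5, "x": 0, "y": 0, "z": 3, "turn": 0},
    {"jaw": 0.5, "x": 0, "y": 0, "z": 0, "turn": 0}
  ]
}}

```text
t: 17.35
tcp_pos: [0.5082, -0.1426, 0.1209]
orientation: [3.131, 0.01, 1.594]
force: [-0.4, 0.0, 0.3]
finger_gap: 0.501
```

```bash
python3 -c "
from h import *
go([.5075,-.141,.045],1.584)
im,W=shot('wrist','w14')"
```

```text
t 17.35 tcp [ 0.5082 -0.1426  0.1209] ori [3.1313 0.0104 1.5944] F [-0.35  0.03  0.28] gap 0.501
tool shift cm [ 0.239  -0.1427  7.584 ] turn 0.010
```

View pics/w14.png

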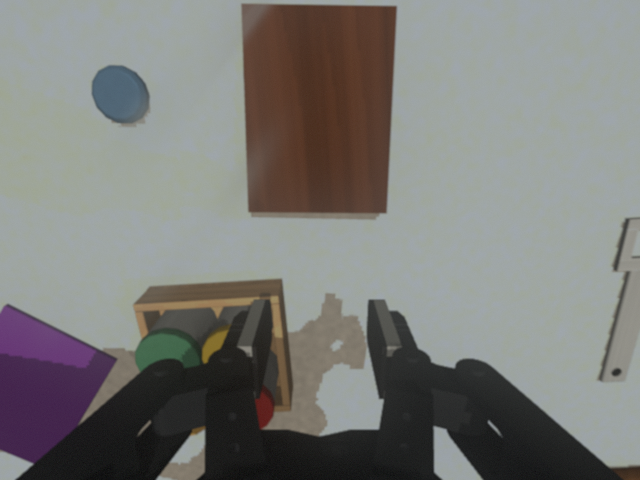

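```bash
python3 -c "
from h import *
c,s=pickle.load(open('w14.pkl','rb'));W=cam(c,s)
wedge(W,[(387,213),(249,213)],[(396,7),(242,4)])
for z in (0,.025,.03): print('tray',z,ray(W,[(282,280),(284,297),(136,303)],z))
print(proj(W,s['tcp_pos']+np.array([0,0,-.017])))"
```

```text
centre [ 0.5067 -0.0582] heading 90.91227352644503 edgeheads 91.07897119194992 90.74699670037658 len 0.12015962392613459 w 0.09003746772736441 0.08934271070563381
foot in wedge frame: ahead 0.3252 left -0.0020
tray 0 [[ 0.4818 -0.176   0.    ]
 [ 0.4832 -0.1904 -0.    ]
 [ 0.3694 -0.1975  0.    ]]
tray 0.025 [[ 0.4841 -0.164   0.025 ]
 [ 0.4853 -0.1769  0.025 ]
 [ 0.3831 -0.1833  0.025 ]]
tray 0.03 [[ 0.4846 -0.1616  0.03  ]
 [ 0.4858 -0.1742  0.03  ]
 [ 0.3859 -0.1805  0.03  ]]
[[319.674  313.6362]]
```

Request:
{"api": "play_rows", "payload": {
  "series": [
    {"jaw": 0.5, "x": 0.3, "y": -0.1, "z": 2, "turn": 0},
    {"jaw": 0.5, "x": 0, "y": 0, "z": 2, "turn": 0},
    {"jaw": 0.5, "x": 0, "y": 0, "z": 1, "turn": 0}
  ]
}}

```text
t: 17.77
tcp_pos: [0.5143, -0.142, 0.077]
orientation: [3.119, 0.017, 1.599]
force: [-0.0, -1.1, 0.4]
finger_gap: 0.502
```

```bash
python3 -c "
from h import *
go([.5072,-.139,.025],1.587)"
```

```text
t 17.77 tcp [ 0.5143 -0.142   0.077 ] ori [3.1194 0.0174 1.5985] F [-0.02 -1.09  0.42] gap 0.502
tool shift cm [ 0.412  -0.8131  5.1816] turn 0.012
```

Request:
{"api": "play_rows", "payload": {
  "series": [
    {"jaw": 0.5, "x": 0.3, "y": -0.7, "z": 1, "turn": 0.01},
    {"jaw": 0.5, "x": 0, "y": 0, "z": 1.3, "turn": 0},
    {"jaw": 0.5, "x": 0, "y": 0, "z": 1.3, "turn": 0},
    {"jaw": 0.5, "x": 0, "y": 0, "z": 0, "turn": 0}
  ]
}}

```text
t: 18.27
tcp_pos: [0.5087, -0.1397, 0.0399]
orientation: [3.118, 0.018, 1.589]
force: [-0.4, -0.0, 1.1]
finger_gap: 0.498
```

```bash
python3 -c "
from h import *
go([.5072,-.139,.022],1.587)
im,W=shot('wrist','w15')"
```

```text
t 18.27 tcp [ 0.5087 -0.1397  0.0399] ori [3.1178 0.0179 1.5892] F [-0.39 -0.04  1.06] gap 0.498
tool shift cm [ 0.1027 -0.191   1.7807] turn 0.002
```

View pics/w15.png

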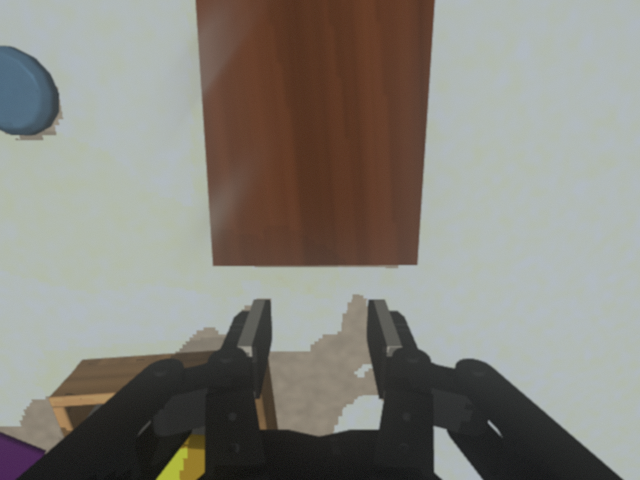

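The butt is centred (213 to 417 at row 265) and the tray lies behind and below with clearance. I descend the rest and push slowly.

Request:
{"api": "play_rows", "payload": {
  "series": [
    {"jaw": 0.5, "x": 0, "y": -0.1, "z": 0.8, "turn": 0},
    {"jaw": 0.5, "x": 0, "y": 0, "z": 0.6, "turn": 0},
    {"jaw": 0.5, "x": 0, "y": 0, "z": 0.3, "turn": 0},
    {"jaw": 0.5, "x": 0.4, "y": 0, "z": 0, "turn": 0},
    {"jaw": 0.5, "x": 0.4, "y": 0, "z": 0, "turn": 0},
    {"jaw": 0.5, "x": 0.4, "y": 0, "z": 0, "turn": 0},
    {"jaw": 0.5, "x": 0.4, "y": 0, "z": 0, "turn": 0}
  ]
}}

```text
t: 19.2
tcp_pos: [0.5095, -0.124, 0.0233]
orientation: [3.114, 0.02, 1.589]
force: [-0.2, -0.2, -0.7]
finger_gap: 0.5
```

```bash
python3 -c "
from h import *
go([.5072,.1,.022],1.587)
im,W=shot('wrist','w16')"
```

```text
t 19.2 tcp [ 0.5095 -0.124   0.0233] ori [3.1143 0.0199 1.589 ] F [-0.18 -0.16 -0.68] gap 0.5
tool shift cm [22.3979  0.1913 -0.3127] turn 0.002
```

View pics/w16.png

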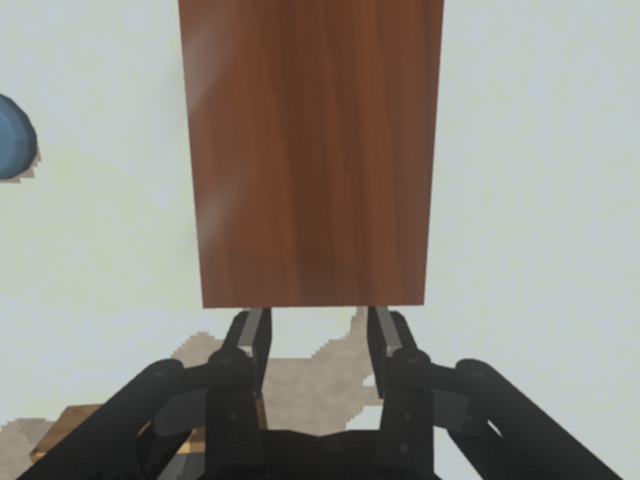

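In contact. I push forward towards the stand.

Request:
{"api": "play_rows", "payload": {
  "series": [
    {"jaw": 0.5, "x": 0.8, "y": 0, "z": 0, "turn": 0},
    {"jaw": 0.5, "x": 1.0, "y": 0, "z": 0, "turn": 0},
    {"jaw": 0.5, "x": 1.0, "y": 0, "z": 0, "turn": 0},
    {"jaw": 0.5, "x": 1.0, "y": 0, "z": 0, "turn": 0},
    {"jaw": 0.5, "x": 1.0, "y": 0, "z": 0, "turn": 0},
    {"jaw": 0.5, "x": 1.0, "y": 0, "z": 0, "turn": 0},
    {"jaw": 0.5, "x": 1.0, "y": 0, "z": 0, "turn": 0},
    {"jaw": 0.5, "x": 1.0, "y": 0, "z": 0, "turn": 0},
    {"jaw": 0.5, "x": 0.5, "y": 0, "z": 0, "turn": 0}
  ]
}}

```text
t: 20.38
tcp_pos: [0.508, -0.0347, 0.0219]
orientation: [3.114, 0.02, 1.59]
force: [-0.3, -0.6, 0.8]
finger_gap: 0.499
```

```bash
python3 -c "
from h import *
go([.5072,.1,.022],1.587)
im,W=shot('wrist','w17');shot('top','t17')"
```

```text
t 20.38 tcp [ 0.508  -0.0347  0.0219] ori [3.1136 0.0203 1.5899] F [-0.26 -0.6   0.81] gap 0.499
tool shift cm [13.4629  0.185  -0.2789] turn 0.003
```

View pics/w17.png

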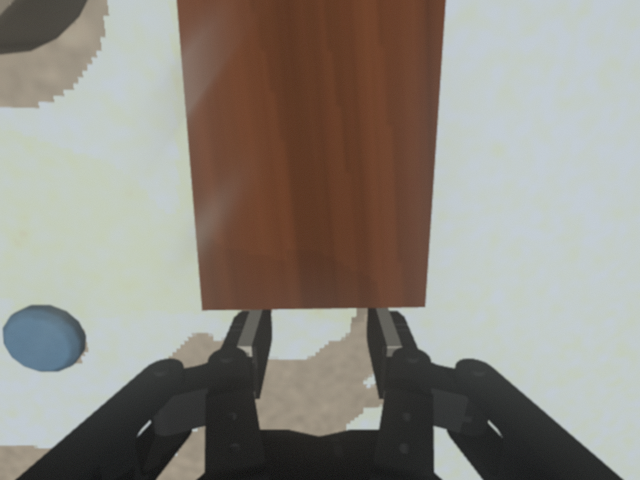

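View pics/t17.png

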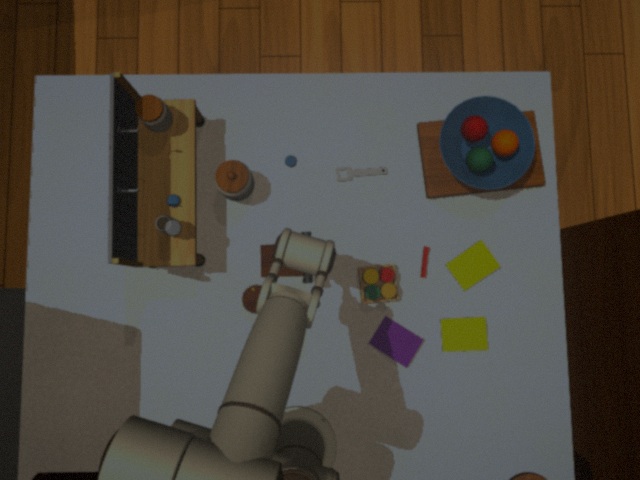

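The wedge tracks straight. Before going on, I refine the foot's and salt cellar's positions with masks.

Run:
```python
from h import *
c=pickle.load(open("top0.pkl","rb")); C=cam(c); im=c["pixels"]
g=im.max(2)
roi=(slice(245,275),slice(196,215)); 
m=np.zeros_like(g); m[roi]=(g[roi]<60)*255
print(g[248:272,192:212])
# salt
hsv=cv2.cvtColor(im,cv2.COLOR_BGR2HSV); m=np.zeros_like(g); m[275:325,235:280]=(hsv[275:325,235:280,1]>70)*255
cn,_=cv2.findContours(m,cv2.RETR_EXTERNAL,cv2.CHAIN_APPROX_NONE); k=max(cn,key=cv2.contourArea); print(cv2.minEnclosingCircle(k)); (u,v),r=cv2.minEnclosingCircle(k); print(ray(C,(u,v),.044),ray(C,(u,v-r),.044))
cs,ss=pickle.load(open("s2.pkl","rb"))
o=cs["pixels"][160:280,210:370]; cv2.imwrite("pics/sfoot.png",cv2.resize(o,None,fx=5,fy=5,interpolation=cv2.INTER_CUBIC))
```

```text
[[103 100  92  67  65  75  79  81  86  82  84  79  83  82  81  83  85  84
   82  81]
 [107  98  89  64  59  81  83  86  82  84  81  83  85  83  81  82  83  87
   83  80]
 [ 99  95  87  60  63  80  83  83  85  83  85  85  82  83  81  80  81  86
   86  84]
 [101  99  88  68  64  79  84  81  85  82  85  82  83  82  86  81  82  87
   87  86]
 [ 99 102  88  63  62  76  78  80  81  79  79  83  83  81  85  82  85  84
   84  84]
 [103 100  86  60  49  56  59  68  71  75  78  84  80  80  82  83  80  83
   82  84]
 [103 104  90  63  40  39  38  43  50  59  63  76  79  81  85  80  81  82
   82  84]
 [103  98  86  65  47  35  37  36  37  37  49  60  74  81  81  82  84  80
   84  83]
 [100 100  88  66  47  43  35  40  31  36  37  42  66  77  82  85  84  83
   82  84]
 [105  98  89  63  45  36  41  36  37  43  41  30  50  70  79  81  84  84
   83  84]
 [101  99  90  65  48  36  32  34  37  37  35  26  44  63  77  80  86  85
   85  82]
 [102 104  91  68  42  39  38  40  39  41  39  28  38  60  74  83  84  86
   83  83]
 [101 100  89  66  51  42  37  43  37  41  39  35  39  55  76  82  84  87
   81 
[... 349 characters left out ...]
7  69  65  53  34  34  30  36  38  41  55  62  75  78  82  86  80  84
   79  84]
 [ 70  71  66  59  50  49  50  56  59  58  66  74  76  76  82  81  80  83
   81  81]
 [ 74  75  72  73  68  66  71  65  68  73  74  77  81  81  84  81  77  81
   81  84]
 [ 72  73  74  75  73  73  76  70  75  71  74  75  78  82  84  79  80  79
   82  82]
 [ 78  75  77  74  76  75  79  77  74  73  74  76  77  82  81  83  81  80
   84  82]
 [ 73  73  74  72  71  75  75  74  75  74  74  77  85  81  84  84  82  81
   83  81]
 [ 71  72  71  73  73  75  76  76  77  74  77  82  85  85  85  83  84  82
   81  81]]
((255.87451171875, 298.7625427246094), 13.413156509399414)
[[0.3967 0.1054 0.044 ]] [[0.4327 0.1054 0.044 ]]
```

View pics/sfoot.png

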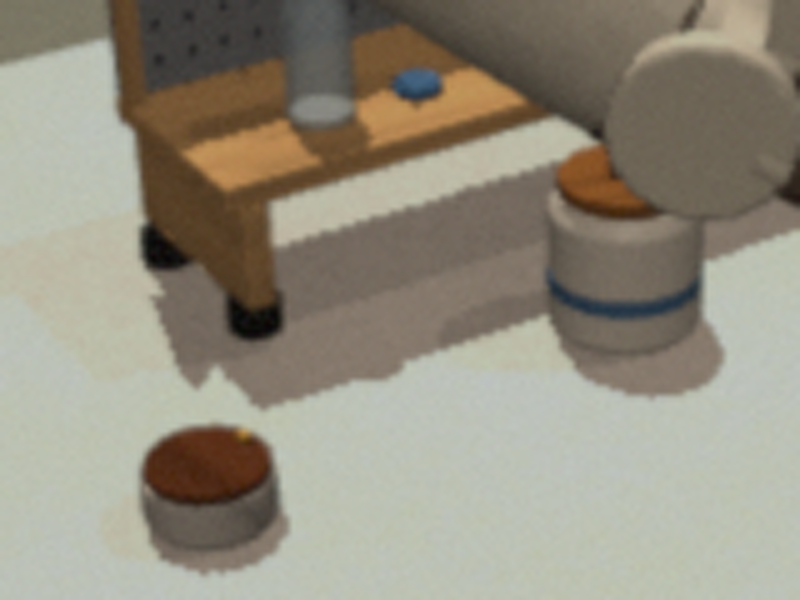

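The refined foot position is x ≈ 0.505, so the wedge line should move about 2–3 mm to the right. The salt edge at x ≈ 0.437 is clear of the wedge's side at about 0.458. I continue with a slight rightward component.

Request:
{"api": "play_rows", "payload": {
  "series": [
    {"jaw": 0.5, "x": 0.8, "y": 0.03, "z": 0, "turn": 0.004},
    {"jaw": 0.5, "x": 1.0, "y": 0.03, "z": 0, "turn": 0.002},
    {"jaw": 0.5, "x": 1.0, "y": 0.03, "z": 0, "turn": 0.002},
    {"jaw": 0.5, "x": 1.0, "y": 0.03, "z": 0, "turn": 0},
    {"jaw": 0.5, "x": 1.0, "y": 0.03, "z": 0, "turn": 0},
    {"jaw": 0.5, "x": 1.0, "y": 0.03, "z": 0, "turn": 0},
    {"jaw": 0.5, "x": 1.0, "y": 0.03, "z": 0, "turn": 0},
    {"jaw": 0.5, "x": 0.8, "y": 0.03, "z": 0, "turn": 0}
  ]
}}

```text
t: 21.48
tcp_pos: [0.5096, 0.046, 0.0204]
orientation: [3.113, 0.02, 1.581]
force: [0.4, -1.2, -0.3]
finger_gap: 0.497
```

```bash
python3 -c "
from h import *
go([.5072,.1,.022],1.587)
im,W=shot('wrist','w18');shot('top','t18');shot('side','s18')"
```

```text
t 21.48 tcp [0.5096 0.046  0.0204] ori [3.1134 0.02   1.5806] F [ 0.39 -1.18 -0.28] gap 0.497
tool shift cm [ 5.397  -0.1828 -0.2767] turn -0.006
```

View pics/w18.png

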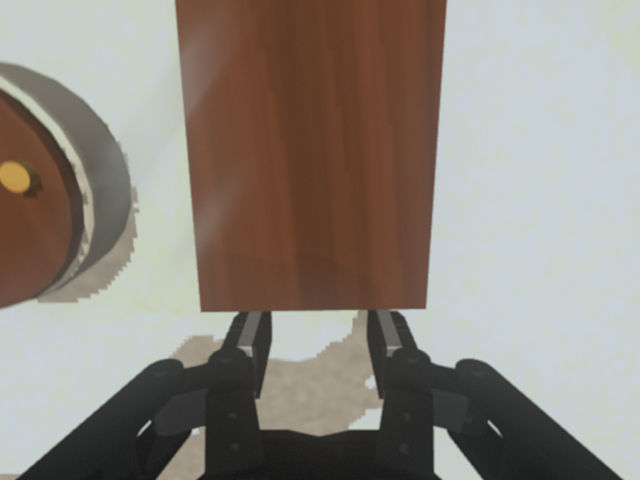

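View pics/s18.png

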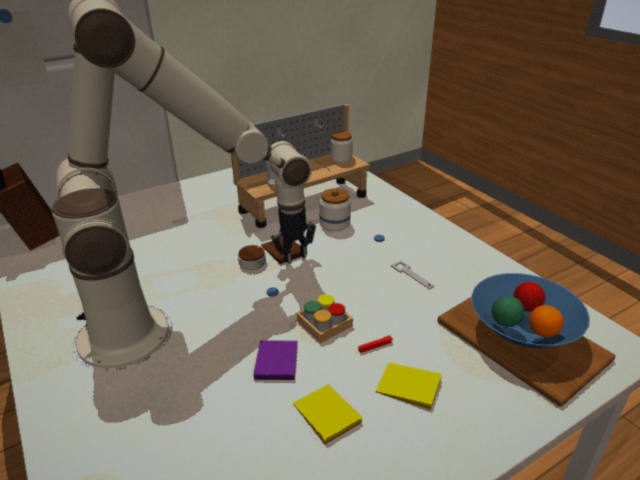

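The wrist view shows the wedge passing the salt cellar (its right edge at col 133, the wedge's left side at about col 190). I check the lateral alignment with both cameras.

Run:
```python
from h import *
c,s=pickle.load(open('w18.pkl','rb'));W=cam(c,s)
# side lines of wedge: use points along sides; height at distance from butt d: 19-0.125d
A=ray(W,[(427,308),(202,311)],.019); print(A,A.mean(0),np.degrees(np.arctan2(*(A[0]-A[1])[1::-1]))+90)
# side edges at row 0: iterate height
for uv in [(446,0),(176,0)]:
    z=.012
    for _ in range(5):
        P=ray(W,uv,z)[0]; z=.019-.125*(P[1]-A.mean(0)[1])
    print(P)
c,s=pickle.load(open('t18.pkl','rb')); im=c["pixels"]; o=cv2.resize(im[220:300,180:300],None,fx=6.5,fy=6.5,interpolation=cv2.INTER_CUBIC); cv2.imwrite("pics/t18c.png",cv2.convertScaleAbs(o,alpha=1.6,beta=20))
```

```text
[[0.5527 0.0576 0.019 ]
 [0.4626 0.0569 0.019 ]] [0.5077 0.0573 0.019 ] 90.47007461893476
[0.5509 0.1672 0.0053]
[0.4614 0.1657 0.0054]
```

View pics/t18c.png

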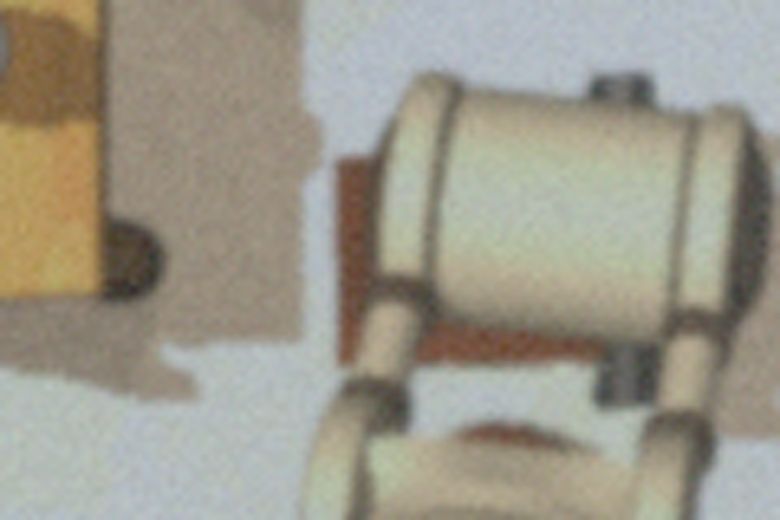

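Both views agree: the thin edge is centred at crop row 259, the same as the foot, and the heading is about 90.6°. Contact is due 92–132 mm ahead. I advance about 8 cm, then slow down.

Request:
{"api": "play_rows", "payload": {
  "series": [
    {"jaw": 0.5, "x": 0.8, "y": 0, "z": 0, "turn": 0},
    {"jaw": 0.5, "x": 1.0, "y": 0, "z": -0.03, "turn": 0},
    {"jaw": 0.5, "x": 1.0, "y": 0, "z": -0.03, "turn": 0},
    {"jaw": 0.5, "x": 1.0, "y": 0, "z": -0.03, "turn": 0},
    {"jaw": 0.5, "x": 1.0, "y": 0, "z": -0.03, "turn": 0},
    {"jaw": 0.5, "x": 1.0, "y": 0, "z": -0.03, "turn": 0},
    {"jaw": 0.5, "x": 0.7, "y": 0, "z": 0, "turn": 0}
  ]
}}

```text
t: 22.5
tcp_pos: [0.5086, 0.1148, 0.0203]
orientation: [3.114, 0.02, 1.58]
force: [-0.1, -0.8, 0.3]
finger_gap: 0.499
```

```bash
python3 -c "
from h import *
go([.5072,.138,.022],1.581)
im,W=shot('wrist','w19')"
```

```text
t 22.5 tcp [0.5086 0.1148 0.0203] ori [3.114  0.0198 1.5801] F [-0.1  -0.78  0.31] gap 0.499
tool shift cm [ 2.3198 -0.1125 -0.2145] turn -0.001
```

View pics/w19.png

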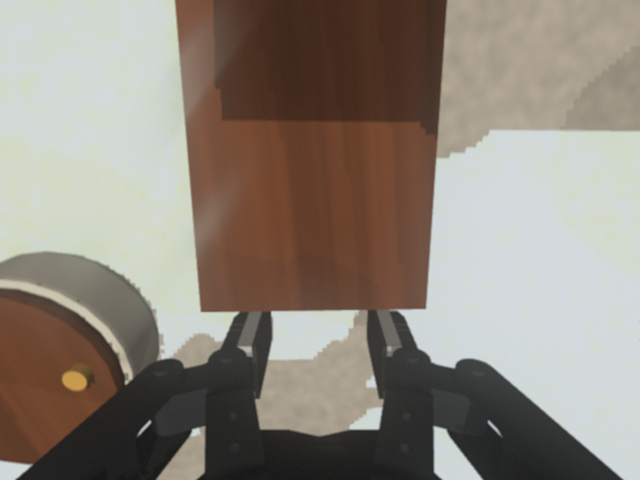

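Request:
{"api": "play_rows", "payload": {
  "series": [
    {"jaw": 0.5, "x": 0.5, "y": 0, "z": 0, "turn": 0},
    {"jaw": 0.5, "x": 0.5, "y": 0, "z": 0, "turn": 0},
    {"jaw": 0.5, "x": 0.5, "y": 0, "z": 0, "turn": 0},
    {"jaw": 0.5, "x": 0.2, "y": 0, "z": 0, "turn": 0}
  ]
}}

```text
t: 23.05
tcp_pos: [0.5087, 0.1331, 0.0202]
orientation: [3.114, 0.02, 1.58]
force: [0.5, -1.0, 0.1]
finger_gap: 0.5
```

Request:
{"api": "play_rows", "payload": {
  "series": [
    {"jaw": 0.5, "x": 0.1, "y": 0, "z": 0, "turn": 0},
    {"jaw": 0.5, "x": 0.1, "y": 0, "z": 0, "turn": 0},
    {"jaw": 0.5, "x": 0.1, "y": 0, "z": 0, "turn": 0}
  ]
}}

```text
t: 23.42
tcp_pos: [0.5088, 0.1361, 0.0202]
orientation: [3.113, 0.02, 1.58]
force: [0.4, -1.4, 0.2]
finger_gap: 0.5
```

Request:
{"api": "play_rows", "payload": {
  "series": [
    {"jaw": 0.5, "x": 0.1, "y": 0, "z": 0, "turn": 0},
    {"jaw": 0.5, "x": 0.1, "y": 0, "z": 0, "turn": 0},
    {"jaw": 0.5, "x": 0.1, "y": 0, "z": 0, "turn": 0}
  ]
}}

```text
t: 23.8
tcp_pos: [0.5087, 0.1392, 0.0201]
orientation: [3.114, 0.02, 1.579]
force: [1.1, -1.4, 1.1]
finger_gap: 0.502
```

Request:
{"api": "play_rows", "payload": {
  "series": [
    {"jaw": 0.5, "x": 0.1, "y": 0, "z": 0, "turn": 0},
    {"jaw": 0.5, "x": 0.1, "y": 0, "z": 0, "turn": 0}
  ]
}}

```text
t: 24.05
tcp_pos: [0.5088, 0.1413, 0.0201]
orientation: [3.113, 0.02, 1.579]
force: [-0.4, -1.1, 0.4]
finger_gap: 0.504
```

Request:
{"api": "play_rows", "payload": {
  "series": [
    {"jaw": 0.5, "x": 0.1, "y": 0, "z": 0, "turn": 0},
    {"jaw": 0.5, "x": 0.1, "y": 0, "z": 0, "turn": 0}
  ]
}}

```text
t: 24.3
tcp_pos: [0.5087, 0.1435, 0.02]
orientation: [3.113, 0.02, 1.58]
force: [-0.0, -1.7, -0.1]
finger_gap: 0.5
```

Request:
{"api": "play_rows", "payload": {
  "series": [
    {"jaw": 0.5, "x": 0.1, "y": 0, "z": 0, "turn": 0},
    {"jaw": 0.5, "x": 0.1, "y": 0, "z": 0, "turn": 0}
  ]
}}

```text
t: 24.55
tcp_pos: [0.5087, 0.1456, 0.02]
orientation: [3.113, 0.02, 1.579]
force: [0.7, -0.9, 0.6]
finger_gap: 0.501
```

Request:
{"api": "play_rows", "payload": {
  "series": [
    {"jaw": 0.5, "x": 0.1, "y": 0, "z": 0, "turn": 0},
    {"jaw": 0.5, "x": 0.1, "y": 0, "z": 0, "turn": 0}
  ]
}}

```text
t: 24.8
tcp_pos: [0.5087, 0.1477, 0.0199]
orientation: [3.113, 0.02, 1.579]
force: [-0.1, -0.8, 0.3]
finger_gap: 0.498
```

Request:
{"api": "play_rows", "payload": {
  "series": [
    {"jaw": 0.5, "x": 0.1, "y": 0, "z": 0, "turn": 0},
    {"jaw": 0.5, "x": 0.1, "y": 0, "z": 0, "turn": 0}
  ]
}}

```text
t: 25.05
tcp_pos: [0.5086, 0.1499, 0.0199]
orientation: [3.113, 0.02, 1.579]
force: [0.0, -0.5, 0.3]
finger_gap: 0.501
```

Request:
{"api": "play_rows", "payload": {
  "series": [
    {"jaw": 0.5, "x": 0.1, "y": 0, "z": 0, "turn": 0},
    {"jaw": 0.5, "x": 0.1, "y": 0, "z": 0, "turn": 0}
  ]
}}

```text
t: 25.3
tcp_pos: [0.5086, 0.152, 0.0198]
orientation: [3.113, 0.02, 1.579]
force: [-0.2, -1.9, 0.9]
finger_gap: 0.502
```

Request:
{"api": "play_rows", "payload": {
  "series": [
    {"jaw": 0.5, "x": 0.1, "y": 0, "z": 0, "turn": 0},
    {"jaw": 0.5, "x": 0.05, "y": 0, "z": 0, "turn": 0}
  ]
}}

```text
t: 25.55
tcp_pos: [0.5086, 0.1537, 0.0198]
orientation: [3.113, 0.02, 1.58]
force: [-0.7, -0.7, 0.7]
finger_gap: 0.502
```

Request:
{"api": "play_rows", "payload": {
  "series": [
    {"jaw": 0.5, "x": 0.1, "y": 0, "z": 0, "turn": 0},
    {"jaw": 0.5, "x": 0.1, "y": 0, "z": 0, "turn": 0}
  ]
}}

```text
t: 25.8
tcp_pos: [0.5086, 0.1558, 0.0198]
orientation: [3.113, 0.02, 1.579]
force: [-0.0, -1.4, -0.1]
finger_gap: 0.503
```

Request:
{"api": "play_rows", "payload": {
  "series": [
    {"jaw": 0.5, "x": 0.1, "y": 0, "z": 0, "turn": 0},
    {"jaw": 0.5, "x": 0.1, "y": 0, "z": 0, "turn": 0}
  ]
}}

```text
t: 26.05
tcp_pos: [0.5086, 0.1579, 0.0197]
orientation: [3.113, 0.02, 1.579]
force: [-0.5, -0.9, 1.6]
finger_gap: 0.502
```

Request:
{"api": "play_rows", "payload": {
  "series": [
    {"jaw": 0.5, "x": 0.1, "y": 0, "z": 0, "turn": 0},
    {"jaw": 0.5, "x": 0.1, "y": 0, "z": 0, "turn": 0}
  ]
}}

```text
t: 26.3
tcp_pos: [0.5085, 0.1601, 0.0197]
orientation: [3.113, 0.02, 1.579]
force: [0.2, -1.0, 0.5]
finger_gap: 0.498
```

```bash
python3 -c "
from h import *
go([.5072,.138,.022],1.581)
im,W=shot('wrist','w20')
im,W=shot('top','t20'); o=cv2.resize(im[220:300,180:300],None,fx=6.5,fy=6.5,interpolation=cv2.INTER_CUBIC); cv2.imwrite('pics/t20c.png',cv2.convertScaleAbs(o,alpha=1.6,beta=20))"
```

```text
t 26.3 tcp [0.5085 0.1601 0.0197] ori [3.1135 0.0199 1.5795] F [ 0.17 -0.97  0.53] gap 0.498
tool shift cm [-2.2097 -0.1481 -0.1911] turn -0.002
```

View pics/w20.png

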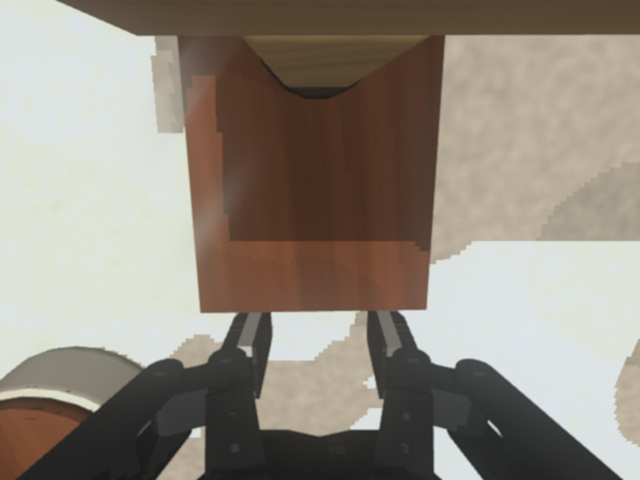

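View pics/t20c.png

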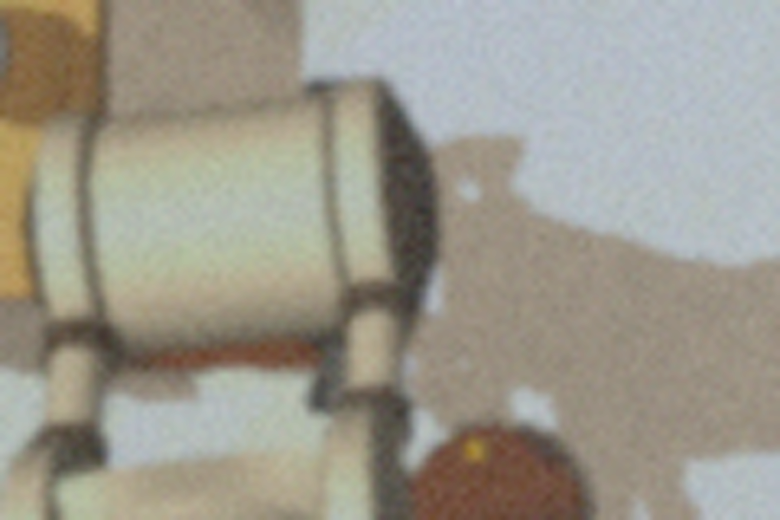

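The wrist view shows the foot's front edge at (317,98), and the wedge spans about 188–436 there (centre 312), so the foot is within about 2 mm of mid-width. The wrist link is approaching the jar on the shelf, so I check that clearance before going on.

Run:
```python
from h import *
c=pickle.load(open("top0.pkl","rb")); C=cam(c); im=c["pixels"]
o=cv2.resize(im[200:270,140:215],None,fx=8,fy=8,interpolation=cv2.INTER_CUBIC); cv2.imwrite("pics/jar.png",cv2.convertScaleAbs(o,alpha=1.6,beta=20))
im,W=shot('side','s20'); o=cv2.resize(im[100:260,200:360],None,fx=3.7,fy=3.7,interpolation=cv2.INTER_CUBIC); cv2.imwrite("pics/s20c.png",o)
print(ray(C,(163,222),.215),ray(C,(173,228),.123))
```

```text
[[0.5843 0.3092 0.215 ]] [[0.5812 0.3097 0.123 ]]
```

View pics/jar.png

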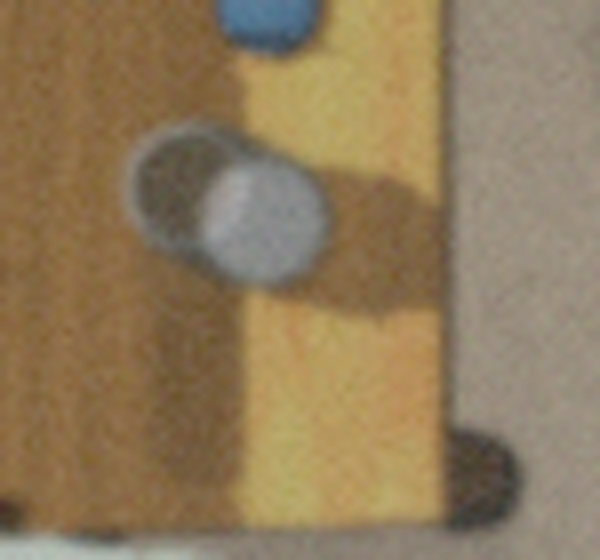

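View pics/s20c.png

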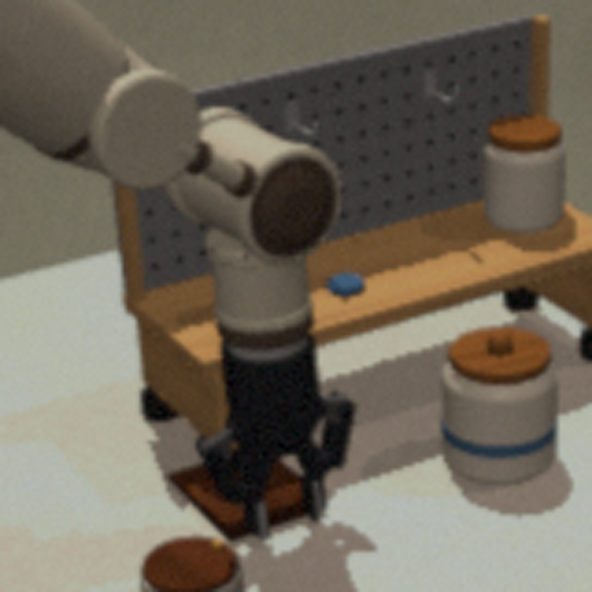

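Run:
```python
from h import *
from scipy.optimize import least_squares
c,s=pickle.load(open("s20.pkl","rb")); S=cam(c)
f=lambda uv:least_squares(lambda p: proj(S,[.5085,p[0],p[1]])[0]-uv,[.1,.25]).x
print("cap centre y,z",f(np.array([200+292/3.7,100+205/3.7]))); 
for n,v in (("cap bottom",256),("cap top",143)): print(n,f(np.array([200+290/3.7,100+v/3.7])))
T=cam(pickle.load(open("top0.pkl","rb")))
for z in (.25,.28,.31): print(z,ray(T,[(184.5,252),(192,238.5),(232,231)],z))
```

```text
cap centre y,z [0.1153 0.3073]
cap bottom [0.1235 0.2634]
cap top [0.1128 0.3559]
0.25 [[0.509  0.2485 0.25  ]
 [0.5401 0.2315 0.25  ]
 [0.5566 0.1391 0.25  ]]
0.28 [[0.5066 0.2411 0.28  ]
 [0.537  0.2246 0.28  ]
 [0.553  0.1345 0.28  ]]
0.31 [[0.5042 0.2338 0.31  ]
 [0.5338 0.2177 0.31  ]
 [0.5494 0.13   0.31  ]]
```

The wrist link's underside is at about z 0.26 and its front end at about y 0.24. That is well clear of the jar (top at 0.215, nearest edge at y 0.286), so I continue feeling forward.

Request:
{"api": "play_rows", "payload": {
  "series": [
    {"jaw": 0.5, "x": 0.1, "y": 0, "z": 0, "turn": 0},
    {"jaw": 0.5, "x": 0.1, "y": 0, "z": 0, "turn": 0}
  ]
}}

```text
t: 26.7
tcp_pos: [0.5085, 0.1621, 0.0196]
orientation: [3.114, 0.02, 1.579]
force: [0.2, 0.2, 0.1]
finger_gap: 0.497
```

Request:
{"api": "play_rows", "payload": {
  "series": [
    {"jaw": 0.5, "x": 0.1, "y": 0, "z": 0, "turn": 0},
    {"jaw": 0.5, "x": 0.1, "y": 0, "z": 0, "turn": 0}
  ]
}}

```text
t: 26.95
tcp_pos: [0.5085, 0.1642, 0.0196]
orientation: [3.114, 0.02, 1.579]
force: [0.4, -1.2, 0.8]
finger_gap: 0.501
```

Request:
{"api": "play_rows", "payload": {
  "series": [
    {"jaw": 0.5, "x": 0.1, "y": 0, "z": 0, "turn": 0},
    {"jaw": 0.5, "x": 0.1, "y": 0, "z": 0, "turn": 0}
  ]
}}

```text
t: 27.2
tcp_pos: [0.5084, 0.1664, 0.0195]
orientation: [3.114, 0.02, 1.579]
force: [0.4, -0.9, 0.3]
finger_gap: 0.5
```

Request:
{"api": "play_rows", "payload": {
  "series": [
    {"jaw": 0.5, "x": 0.1, "y": 0, "z": 0, "turn": 0},
    {"jaw": 0.5, "x": 0.08, "y": 0, "z": 0, "turn": 0}
  ]
}}

```text
t: 27.45
tcp_pos: [0.5085, 0.1683, 0.0195]
orientation: [3.114, 0.02, 1.579]
force: [-0.5, -0.2, -0.6]
finger_gap: 0.499
```

Request:
{"api": "play_rows", "payload": {
  "series": [
    {"jaw": 0.5, "x": 0.1, "y": 0, "z": 0, "turn": 0},
    {"jaw": 0.5, "x": 0.08, "y": 0, "z": 0, "turn": 0}
  ]
}}

```text
t: 27.7
tcp_pos: [0.5084, 0.1703, 0.0195]
orientation: [3.114, 0.02, 1.579]
force: [-0.2, -1.2, -0.1]
finger_gap: 0.502
```

Request:
{"api": "play_rows", "payload": {
  "series": [
    {"jaw": 0.5, "x": 0.1, "y": 0, "z": 0, "turn": 0},
    {"jaw": 0.5, "x": 0.08, "y": 0, "z": 0, "turn": 0}
  ]
}}

```text
t: 27.95
tcp_pos: [0.5084, 0.172, 0.0195]
orientation: [3.114, 0.02, 1.58]
force: [-0.6, -1.1, 0.7]
finger_gap: 0.5
```

Request:
{"api": "play_rows", "payload": {
  "series": [
    {"jaw": 0.5, "x": 0.08, "y": 0, "z": 0, "turn": 0},
    {"jaw": 0.5, "x": 0.06, "y": 0, "z": 0, "turn": 0}
  ]
}}

```text
t: 28.2
tcp_pos: [0.5085, 0.1728, 0.0195]
orientation: [3.114, 0.022, 1.58]
force: [-0.8, -4.6, 1.0]
finger_gap: 0.5
```

The push force has risen to 4.6 N, so the wedge is taking up. One more small step to confirm.

Request:
{"api": "play_rows", "payload": {
  "series": [
    {"jaw": 0.5, "x": 0.06, "y": 0, "z": 0, "turn": 0}
  ]
}}

```text
t: 28.32
tcp_pos: [0.5085, 0.173, 0.0195]
orientation: [3.114, 0.022, 1.58]
force: [0.0, -4.8, 1.9]
finger_gap: 0.497
```

Request:
{"api": "play_rows", "payload": {
  "series": [
    {"jaw": 0.5, "x": 0.1, "y": 0, "z": 0, "turn": 0}
  ]
}}

```text
t: 28.45
tcp_pos: [0.5086, 0.1735, 0.0195]
orientation: [3.114, 0.023, 1.58]
force: [-0.8, -7.3, 1.8]
finger_gap: 0.499
```

Request:
{"api": "play_rows", "payload": {
  "series": [
    {"jaw": 0.5, "x": 0.1, "y": 0, "z": 0, "turn": 0}
  ]
}}

```text
t: 28.58
tcp_pos: [0.5086, 0.1737, 0.0195]
orientation: [3.114, 0.025, 1.581]
force: [-0.6, -8.1, 1.5]
finger_gap: 0.498
```

About 8 N of push means 5–7 N on the foot, well short of the 18 N that would lift it. It is snug, so I stop and withdraw straight back.

Request:
{"api": "play_rows", "payload": {
  "series": [
    {"jaw": 0.5, "x": -0.3, "y": 0, "z": 0, "turn": 0},
    {"jaw": 0.5, "x": -1.0, "y": 0, "z": 0, "turn": 0},
    {"jaw": 0.5, "x": -2, "y": 0, "z": 0, "turn": 0},
    {"jaw": 0.5, "x": -2, "y": 0, "z": -1, "turn": 0},
    {"jaw": 0.5, "x": -1, "y": 0, "z": -3, "turn": 0},
    {"jaw": 0.5, "x": 0, "y": 0, "z": -4, "turn": 0},
    {"jaw": 0.5, "x": 0, "y": 0, "z": 0, "turn": 0}
  ]
}}

```text
t: 29.45
tcp_pos: [0.5058, 0.1104, 0.1019]
orientation: [3.116, 0.02, 1.579]
force: [0.6, -0.4, -0.6]
finger_gap: 0.502
```

```bash
python3 -c "
from h import *
go([.5072,.138,.022],1.581)
im,W=shot('wrist','w21');shot('top','t21')"
```

```text
t 29.45 tcp [0.5058 0.1104 0.1019] ori [3.1158 0.0201 1.5788] F [ 0.56 -0.35 -0.55] gap 0.502
tool shift cm [ 2.9223 -0.0433  7.9382] turn -0.002
```

View pics/w21.png

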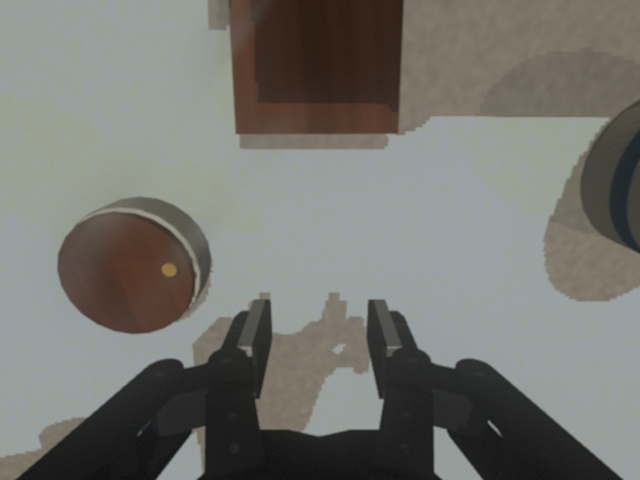

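View pics/t21.png

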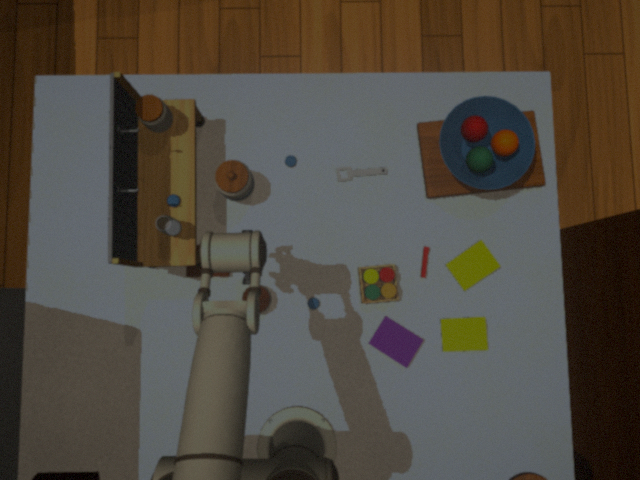

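The wedge stayed put (butt level at row 133) and everything else looks unmoved. I move back for a final view of the foot.

Request:
{"api": "play_rows", "payload": {
  "series": [
    {"jaw": 0.5, "x": -3, "y": 0, "z": -3, "turn": 0},
    {"jaw": 0.5, "x": -4, "y": 0, "z": -4, "turn": 0},
    {"jaw": 0.5, "x": -4, "y": 0, "z": 0, "turn": 0},
    {"jaw": 0.5, "x": -4, "y": 0, "z": 0, "turn": 0},
    {"jaw": 0.5, "x": 0, "y": 0, "z": 0, "turn": 0},
    {"jaw": 0.5, "x": 0, "y": 0, "z": 0, "turn": 0}
  ]
}}

```text
t: 30.3
tcp_pos: [0.4974, -0.0402, 0.1634]
orientation: [3.139, 0.015, 1.582]
force: [0.3, 1.0, -0.2]
finger_gap: 0.498
```

```bash
python3 -c "
from h import *
c,s=pickle.load(open('w21.pkl','rb'));W0=cam(c,s); A=ray(W0,[(398,133),(237,133)],.019); print(A,np.degrees(np.arctan2(*(A[0]-A[1])[1::-1]))+90)
go([.5072,.138,.022],1.581)
im,W=shot('wrist','w22'); im2,T=shot('top','t22'); o=cv2.resize(im2[80:320,100:300],None,fx=2.5,fy=2.5,interpolation=cv2.INTER_CUBIC); cv2.imwrite('pics/t22c.png',cv2.convertScaleAbs(o,alpha=1.5,beta=20))
d=cv2.absdiff(im2,pickle.load(open('top0.pkl','rb'))['pixels']).max(2); print('shelf diff',d[90:265,112:196].mean(), (d[90:265,112:196]>40).sum())"
```

```text
[[0.5509 0.1851 0.019 ]
 [0.4617 0.1845 0.019 ]] 90.36520221772186
t 30.3 tcp [ 0.4974 -0.0402  0.1634] ori [3.1394 0.0151 1.5815] F [ 0.33  1.   -0.18] gap 0.498
tool shift cm [18.0183  1.1397 13.8692] turn 0.001
shelf diff 4.94 0
```

View pics/w22.png

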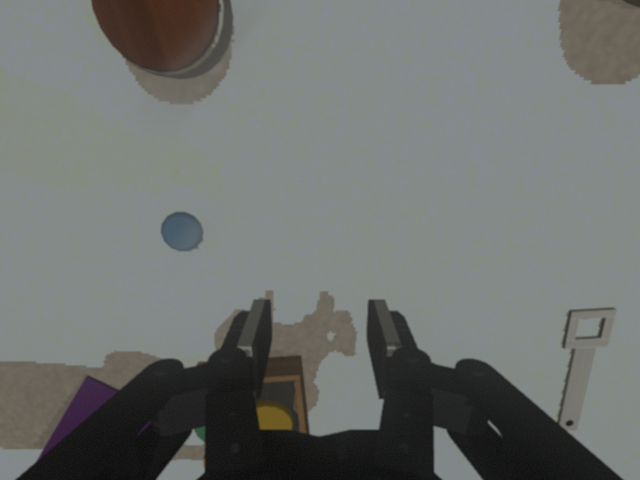

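View pics/t22c.png

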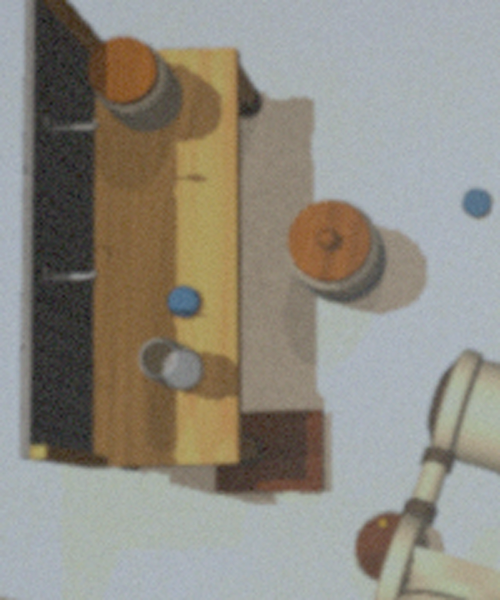

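The wedge is centred on the foot (crop rows 410–493, foot at about 450), square to 0.4° and holding. The stand and the other things show no change. I hand it in.

```bash
python3 -c "
from h import *
print(ctrl.close_job())"
```

```text
the job is handed in; nothing more can be done
None
```

The dark wedge is under the stand's hanging front foot, thin end first and holding, and I handed the job in at about 30 s of the 72 s allowed. With two spread fingertips I pushed it forward past the tray, sideways into line with the foot, then straight in between the canister and the salt cellar.

**Snugness:** the push stayed around 1 N while sliding and climbed over the last 2 mm. I stopped at about 8 N, roughly 5–7 N on the foot and below the 18 N that would lift the stand. The tool then backed straight off.

**Last checks:**
- **Holding:** after release the butt was still at y = 0.185, where it had been pushed to.
- **Square and centred:** the wedge's heading is about 90.4° against the stand's 90.6°. The foot is 1–2 mm from mid-width.
- **Everything else:** the stand and the things on its shelf showed no change in the before/after top-view comparison. The canister, tray, magnets, opener and clip looked unmoved by eye. The arm partly hid the salt cellar in the last top view, but its visible part was in place.

**Disagreements:** my first estimates of the foot's position differed by about 2 mm, so I took x = 0.505 and steered to it. The tool also picked up a tilt of about 0.03 rad from row drift, with no visible effect. Nothing failed.

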